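# Lock the spring clamp of a gluing jig with a T-toggle

## Robot

A 6-joint arm with a two-finger parallel gripper is mounted at the origin on the work surface. World frame = base frame: x ahead of the robot, y to its left, z up, the work surface at z = 0. Lengths are in m, angles in rad, forces in N, time in s.
With the tool pointing down it reaches from about 0.25 to 0.725 m from the base axis. Payload 4 kg.
Tool frame: the origin (TCP) lies at the very end of the fingers, on their centre line; the grasp point (between the pads) lies 19 mm behind it; x points along the fingers, y is the direction in which the jaws open and shut, and the axes are right-handed (so a half turn about x gives the same grasp; the last joint's range is limited). The gripper opens to 85 mm and grips with 20 to 120 N. Pads are 22 mm wide; open, the fingers measure 114 mm over their backs; the gripper's body (76 mm by 85 mm) begins 54 mm behind the grasp point. The pads swing forward as they close: fully open they stand 13 mm farther back than shut.
Start: joints at [1.254, 0.241, 0.005, 1.335, 0, 1.571], TCP at [0.156, 0.475, 0.231] pointing down, gripper open.
Joint ranges: [-2.72, 2.72], [-1.05, 1.87], [-1.09, 1.28], [-1.99, 2.15], [-1.42, 1.44], [-3.14, 3.14]. Speed limits (rad/s): [2.79, 2.79, 3.14, 3.14, 3.14, 3.14].

## Interface

Orientations are given as a unit quaternion [x, y, z, w].
In Python, from workcell import get_obs, camera, job_done gives the robot as it stands. The module is installed in compiled form; this text tells all that it offers.
- The arm moves only by the tool arm_command, never from a script. Its argument "motion" is a list of rows, each an object of numbers: "x", "y", "z": the shift along the tool's x, y, z in m; "roll": the turn about the tool's x in rad; "fingers": the opening, from 0 (shut) to 1 (fully open). A call has 1 to 20 rows; each row shifts and turns the pose as measured when the row begins, along the tool's axes as they then stand; what a row does not reach is not made up. A row lasts 1/12 s, in which the tool goes at most 41.7 mm and 7.16 degrees, less where a joint would pass 70% of its speed; a pose out of reach is approached as far as the arm can. A call is refused whole if a number of a shift passes 0.0417 or a number of a turn 0.125, either way. A call with a gripper value outside its range is refused whole. The fingers move at their own pace and stop on an object; the grip force is fixed at half the most. Time passes only in rows, so rows that do not move let the fingers close. It gives the time, the measured TCP pose, the force and the opening at its end, in the units of the state.
- get_obs(): the state, without advancing time (a new reading comes with each control period).
- camera(name): name is "scene" or "top" or "wrist"; returns a dict with "frame" (420x560x3 uint8, red, green, blue), "intrinsics" (3x3 intrinsics, pixels), "rvec" (rotation vector, rad) and "tvec" (3), from world to camera coordinates, as OpenCV has them. Camera axes: x right, y down, z forward; pixel columns grow to the right and rows downward; lengths in m; the calibration is good to about 2 mm. A picture is of the moment at which its call begins. There is no depth.
- job_done(): hands the job in, once; it reports no verdict.
The state is a dict: "clock": time; "joint_pos": joint angles; "joint_vel": joint speeds; "tau": joint torques, N m; "eef_pos": TCP position; "tool_rot": TCP orientation; "ft_force": force on the tool from outside, world axes, zero at the start; "ft_torque": the same for the moment, N m; "grip_width": finger opening in m.
Only numpy, scipy, OpenCV 4.12 (cv2) and the standard library are available. Lean on these libraries where they do the work, as an engineer would, in place of code of your own. Each camera call takes 0.05 s, during which the arm holds its last target.

## Task

The wall of the model house lies on the sloping gluing jig and needs to be clamped. Take the orange-handled T-toggle out of the tool stand, pass its crossbar straight through the narrow slot of the yellow clamp pad and the steel plate under it, press the pad down against its spring, and give the toggle a quarter turn so that its bar catches behind the plate and keeps the pad pressed down when you let go. Do not shift the other things on the bench by more than 3 cm.

Things in the scene. Friction and masses are not known exactly. Their poses are not given: they have to be found in the camera images.
- toggle_grip (a point): Centre of the loose T-toggle's orange handle, a block 40 (x) x 14 (y) x 32 (z) mm, pinched across its 14 mm. z points up the toggle. Below this point, on the axis: handle's underside at 16 mm, 12 mm stem, dark steel collar 40 mm across from 28 to 33 mm. At the start it hangs upright by the collar in one bore of the stand, this point 81 mm above the bench. About 0.12 kg.
- toggle_end (a point): Lower end of the T-toggle, on its axis, 64 mm below toggle_grip; same axes. The steel crossbar reaches from here to 6 mm above, 26 mm long along x (the same way as the handle) and 6 mm wide along y. From it a 6 mm shank rises to the collar, whose underside is 31 mm above this point.
- guide (a point): Middle of the jig's fixed plywood board (220 x 200 mm), on its upper face. z: the board's outward normal, sloping 35 degrees towards the robot; x up the slope, y across to the left. The clamp unit (pad and plate) is centred here in x, but stands up to 8 mm either way in y: its place is not measured and must be seen or felt. It is stiff and stays put.
- jig: Sloping gluing jig, fixed; origin under its base's centre, guide is 98 mm above. The slot runs along guide's x: 30 x 9 mm in the yellow pad (68 x 64 mm), from 22 mm (pad's top at rest) to 14 mm above the board's face; 33 x 12 mm in the steel plate, 0 to 8 mm below the face. Under the plate is over 25 mm free for the bar to turn. Nothing on the board is higher than the pad.
- pad (a joint): How far the yellow pad is pressed down along the board's normal (m): 0 at rest, 0.009 at the stop. Its spring gives 7 N at 0, 10.5 N at 0.005, 13 N at the stop. With the collar on the pad, the bar clears the plate and can turn, either way, beyond 0.005. Turned and let go, the bar is drawn up under the plate and the pad stays at about 0.005, toggle_grip 50 mm above the board's face.
- stand: Wooden tool stand, fixed, 70 (x) x 230 (y) x 48 (z) mm, origin at the centre of its underside; three 31 mm bores along y at -75, 0 and 75 mm hold the toggle, punch and burnisher in any order. The long side of the toggle's handle lies within 35 degrees of the row.
- punch: Bystander: steel punch with a dark wooden handle, standing in the stand; origin at the centre of its underside. Leave it alone.
- burnisher: Bystander: steel burnisher with a green handle, standing in the stand; origin at the centre of its underside. Leave it alone.
- glue: Bystander: white glue bottle with red cap, 130 mm tall, 48 mm across; origin at the centre of its underside. Leave it alone.
- varnish: Bystander: amber jar, 70 mm tall, 60 mm across; origin at the centre of its underside. Leave it alone.
- tape: Bystander: blue tape roll lying flat, 90 mm across, 24 mm high; origin at the centre of its underside. Leave it alone.
- offcut: Bystander: wood offcut 120 x 45 x 30 mm; origin at the centre of its underside. Leave it alone.
- mug: Bystander: blue mug, 85 mm tall, 76 mm across; origin at the centre of its underside. Leave it alone.
There are look-alikes about, which are no part of the job. Leave any blue or turquoise look-alike of the part that bears toggle_grip alone.

How it is judged:
By the outcome, as a careful person would: the job done as asked, in the order asked, and still so for the second after the job is handed in, with the robot touching nothing.
It also fails if it takes over 51 s, if anything falls off the work surface, if the arm or the gripper's body presses on something with over 40 N, if the wrist force passes 120 N, or if a joint passes its speed limit or range.

## Working session

There is one attempt and no reset: what is moved stays moved. The work goes in short steps, Python scripts to look and compute and a tool call to move; the robot and the scene stay as the last step left them, time stands still between calls to the robot, and variables do not carry over. Pictures are saved under pics/ and viewed, and the job is handed in when it is done.

Besides the shell and the picture viewer there is one more tool, called after "Request:" by a JSON object that holds its "fn" and its "kwargs". arm_command: Moves the arm, as the interface text tells. Its arguments: {"type":"object","properties":{"motion":{"type":"array","items":{"type":"object","properties":{"x":{"type":"number"},"y":{"type":"number"},"z":{"type":"number"},"roll":{"type":"number"},"fingers":{"type":"number"}}}}},"required":["motion"]}

```bash
mkdir -p pics; cat > h.py <<'E'
import numpy as np, cv2
from workcell import get_obs, camera
from scipy.spatial.transform import Rotation as R
def snap(n,f):
    c=camera(n); cv2.imwrite('pics/'+f+'.png',cv2.cvtColor(c['frame'],cv2.COLOR_RGB2BGR))
    np.savez('pics/'+f+'.npz',frame=c['frame'],K=c['intrinsics'],rvec=c['rvec'],tvec=c['tvec']); return c
def load(f): return np.load('pics/'+f+'.npz')
def ray(c,uv):
    K=c['K'];Rm=cv2.Rodrigues(np.array(c['rvec'],float))[0];t=np.array(c['tvec']).ravel()
    d=Rm.T@np.linalg.inv(K)@np.array([uv[0],uv[1],1.]); return -Rm.T@t,d/np.linalg.norm(d)
def onplane(c,uv,p,n=(0,0,1)):
    o,d=ray(c,uv);n=np.array(n);return o+d*(np.dot(np.array(p)-o,n)/np.dot(d,n))
def proj(c,P):
    return cv2.projectPoints(np.array(P,float).reshape(-1,3),np.array(c['rvec'],float),np.array(c['tvec'],float),c['K'],None)[0].reshape(-1,2)
def tri(c1,u1,c2,u2):
    o1,d1=ray(c1,u1);o2,d2=ray(c2,u2)
    s=np.linalg.lstsq(np.c_[d1,-d2],o2-o1,rcond=None)[0];a=o1+s[0]*d1;b=o2+s[1]*d2
    return (a+b)/2,np.linalg.norm(a-b)
E
python3 - <<'E'
from h import *
for n in['scene','top','wrist']: snap(n,n+'0')
o=get_obs();print(o)
E
```

```text
{'clock': 0.15, 'joint_pos': array([1.25400667e+00, 2.41275913e-01, 4.04002925e-03, 1.33522141e+00,
       7.28292154e-06, 1.57080170e+00]), 'joint_vel': array([-0.00040207, -0.0008756 ,  0.00464703, -0.00108241,  0.00010386,
       -0.00162193]), 'tau': array([ 1.13204117e-04, -3.72633898e+01,  2.52638751e+01,  1.23237682e-02,
       -1.01624846e-05,  3.51572019e-06]), 'eef_pos': array([0.15560554, 0.47465984, 0.23060192]), 'tool_rot': array([ 0.11095666,  0.69834967, -0.11211563,  0.69815933]), 'ft_force': array([-0.07837719,  0.1039635 , -0.00954577]), 'ft_torque': array([-0.05296702, -0.00251719, -0.00409618]), 'grip_width': 0.08506863678636947}
```

View pics/scene0.png

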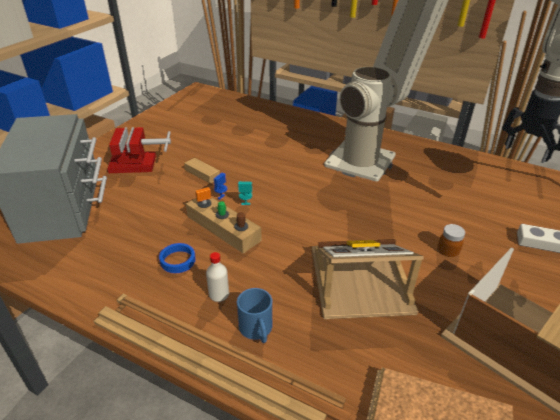

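View pics/top0.png

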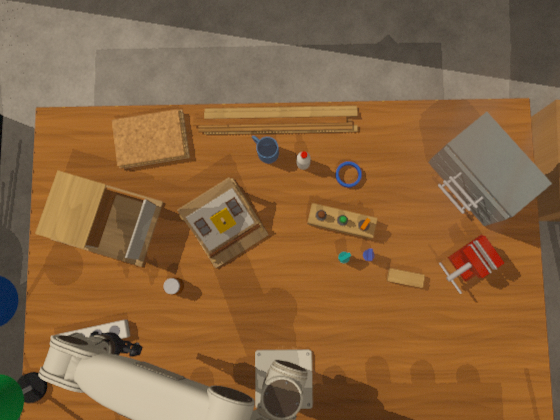

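View pics/wrist0.png

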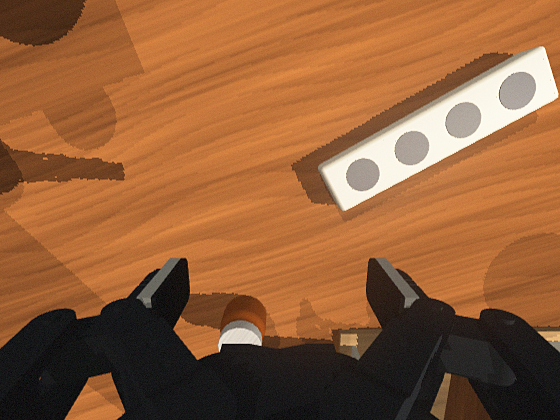

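Scene: orange toggle is in the stand at top (364,225), scene (203,196), with green and dark handles beside it. The jig's yellow pad is at top (223,221). The look-alikes are blue (369,255) and turquoise (344,257). I'll enlarge these.

```bash
python3 - <<'E'
from h import *
a=cv2.imread('pics/top0.png');b=cv2.imread('pics/scene0.png')
A=cv2.resize(a[165:275,170:280],None,fx=3.6,fy=3.6,interpolation=cv2.INTER_CUBIC)
B=cv2.resize(a[190:275,300:385],(396,396),interpolation=cv2.INTER_CUBIC)
C=cv2.resize(b[230:320,305:435],(400,277),interpolation=cv2.INTER_CUBIC)
D=cv2.resize(b[165:255,180:280],(396,277),interpolation=cv2.INTER_CUBIC)
cv2.imwrite('pics/z1.png',np.hstack([A,B])); 
cv2.imwrite('pics/z2.png',np.hstack([C,D]))
c=load('top0')
for n,uv,z in[('orange',(364.5,225),.097),('pad',(223,221),.116),('stand',(342,219),.048),('glue',(304,158),.13),('turq',(344,257),.07),('blue',(369,255),.07)]:
    print(n,onplane(c,uv,(0,0,z)).round(3))
print(ray(c,(280,210)))
for n,c in(('top',load('top0')),('scene',load('scene0'))):
    f=c['frame'];h=cv2.cvtColor(f,cv2.COLOR_RGB2HSV)
    for nm,lo,hi in(('or',(7,190,150),(16,255,255)),('ye',(22,180,120),(32,255,255))):
        m=cv2.inRange(h,lo,hi);k,l,s,ce=cv2.connectedComponentsWithStats(m)
        for i in range(1,k):
            if s[i,4]>20 : print(n,nm,s[i],ce[i].round(1))
E
```

```text
orange [ 0.51  -0.279  0.097]
pad [0.528 0.191 0.116]
stand [ 0.537 -0.209  0.048]
glue [ 0.734 -0.08   0.13 ]
turq [ 0.406 -0.211  0.07 ]
blue [ 0.412 -0.294  0.07 ]
(array([ 0.32029678, -0.03671379,  1.8285645 ]), array([ 0.13969448,  0.02221018, -0.98994553]))
top or [ 78 110   5  14  27] [ 79.7 115.9]
top or [ 57 126  21  19  83] [ 68.6 134.6]
top or [ 47 134  15   7  26] [ 53.9 137.9]
top or [ 41 140  11   9  24] [ 45.6 145.1]
top or [230 142  20  10  54] [240.1 147.4]
top or [ 88 148  12   7  29] [ 93.8 151.3]
top or [104 148  11   9  41] [108.3 152.4]
top or [323 155  11  10  38] [328.3 159.5]
top or [ 34 158  11  11  26] [ 40.1 162.3]
top or [ 45 160  10   7  26] [ 49.2 162.8]
top or [ 51 163   9  10  23] [ 54.9 167.4]
top or [ 46 175   8  12  22] [ 48.6 179.5]
top or [266 177  17  12  52] [273.3 181.6]
top or [283 177  16   9  48] [291.3 180.9]
top or [ 35 179   9  10  29] [ 39.  183.1]
top or [274 185   9   9  30] [278.2 188.4]
top or [281 185  14  17  60] [287.  193.6]
top or [ 34 188  15  12  42] [ 41.5 193.5]
top or [350 191  13  10  37] [355.3 196. ]
top or [302 195   7
[... 4403 characters left out ...]
6]
top or [ 58 391  15  11  48] [ 64.8 396.4]
top or [502 390  15   9  36] [508.9 393.2]
top or [ 69 392  18  10  45] [ 77.7 398. ]
top or [503 402  30  18 183] [516.7 410. ]
top or [537 403  15   8  40] [543.4 406.2]
top or [ 95 405  18  13  57] [103.6 410.2]
top or [ 37 407   9  11  30] [ 40.7 412.2]
top or [ 52 408  15   9  46] [ 58.4 412. ]
top or [ 79 409  11   9  21] [ 83.5 412.5]
top or [ 84 416  11   4  23] [ 89.3 417.6]
top ye [210 208  26  25 327] [222.8 220. ]
scene or [296   0   4   8  25] [297.1   3.4]
scene or [195 187  16  14 162] [203.2 193.5]
scene ye [351   0   6  18  73] [353.7   8.2]
scene ye [460   0  10  27 111] [464.2  12.8]
scene ye [350 241  29   7 148] [364.1 243.5]
```

View pics/z1.png

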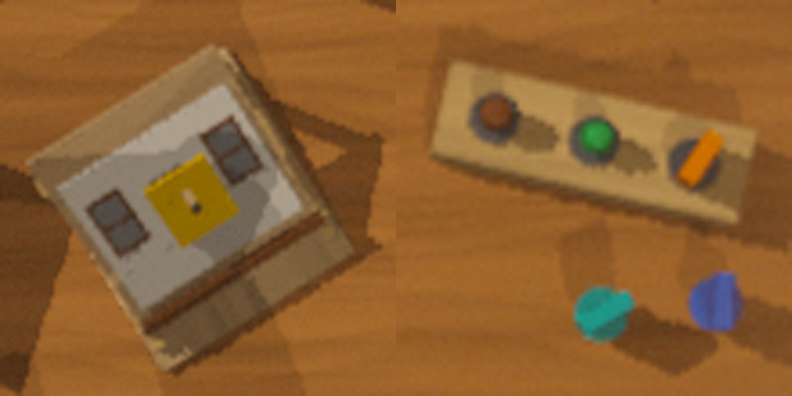

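View pics/z2.png

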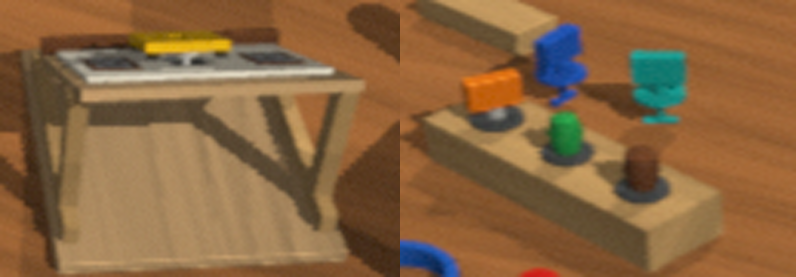

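```bash
python3 - <<'E'
from h import *
T=load('top0');S=load('scene0')
def mask(c,box,lo,hi):
    x0,y0,x1,y1=box;h=cv2.cvtColor(c['frame'],cv2.COLOR_RGB2HSV);m=cv2.inRange(h,lo,hi);k=np.zeros_like(m);k[y0:y1,x0:x1]=m[y0:y1,x0:x1];return k
def cen(m):
    ys,xs=np.nonzero(m);return np.array([xs.mean(),ys.mean()]),len(xs),cv2.minAreaRect(np.c_[xs,ys].astype(np.float32))
a=cen(mask(T,(356,214,374,236),(6,200,120),(18,255,255)));b=cen(mask(S,(193,184,214,205),(5,180,100),(18,255,255)))
print(a,b,tri(T,a[0],S,b[0]))
# handle axis from top minAreaRect
box=cv2.boxPoints(a[2]);e=sorted([(np.linalg.norm(box[i]-box[i-1]),i) for i in range(4)])[-1][1]
p=onplane(T,box[e],(0,0,.095));q=onplane(T,box[e-1],(0,0,.095));d=p-q;print('handle yaw',np.degrees(np.arctan2(d[1],d[0])),np.linalg.norm(d))
p=tri(T,(222.8,220),S,(364.1,243.5));print('pad',p)
# stand from top corners in zoom: 
f=396/85.
cs=[(452,62),(756,128),(738,222),(432,155)]
for u,v in cs: print(onplane(T,((u-396)/f+300,v/f+190),(0,0,.048)).round(3))
# board ledge dir
for u,v in [(140,325),(320,215),(225,85),(60,185),(300,205)]: print(onplane(T,(u/3.6+170,v/3.6+165),(0,0,.1)).round(3))
E
```

```text
(array([364.94545455, 223.6       ]), 55, ((364.9230651855469, 223.61537170410156), (4.437601566314697, 12.203404426574707), 33.690067291259766)) (array([203.11282051, 193.52820513]), 195, ((203.2000274658203, 193.4000244140625), (13.416407585144043, 16.994115829467773), 63.43495178222656)) (array([ 0.51583743, -0.28139376,  0.08413869]), np.float64(0.001878439205527088))
handle yaw 145.0485997579042 0.04116545841962677
pad (array([0.53065614, 0.1945476 , 0.11368436]), np.float64(0.005116239782303326))
[ 0.593 -0.108  0.048]
[ 0.541 -0.33   0.048]
[ 0.472 -0.315  0.048]
[ 0.524 -0.091  0.048]
[0.416 0.24  0.1  ]
[0.516 0.073 0.1  ]
[0.639 0.161 0.1  ]
[0.547 0.315 0.1  ]
[0.525 0.092 0.1  ]
```

```bash
cat >> h.py <<'E'
def pose():
    o=get_obs();Rm=R.from_quat(o['tool_rot']).as_matrix();return o['eef_pos'],Rm,o
def rep():
    p,Rm,o=pose();print('t',round(o['clock'],2),'p',p.round(4),'\nR cols',Rm.round(3).tolist(),'\nq',o['joint_pos'].round(3),'F',o['ft_force'].round(1),'T',o['ft_torque'].round(2),'w',round(o['grip_width'],4))
    a=Rm[:,0];print('tilt',np.degrees(np.arccos(-a[2])).round(2),'tilt dir',np.degrees(np.arctan2(a[1],a[0])).round(1),'y yaw',np.degrees(np.arctan2(Rm[1,1],Rm[0,1])).round(2))
def go(tgt):
    p,Rm,o=pose();d=Rm.T@(np.array(tgt)-p);print('tool delta',d.round(4),'len',np.linalg.norm(d).round(4),'rows',np.linalg.norm(d)/.0417)
E
python3 - <<'E'
from h import *
rep();go((.47,-.281,.25))
c=load('wrist0');o,d=ray(c,(280,210));print(o,d); p,Rm,_=pose();print(Rm.T@(o-p))
E
```

```text
t 0.15 p [0.1556 0.4747 0.2306] 
R cols [[-0.001, 0.312, 0.95], [-0.002, 0.95, -0.312], [-1.0, -0.002, -0.0]] 
q [1.254 0.241 0.004 1.335 0.    1.571] F [-0.1  0.1 -0. ] T [-0.05 -0.   -0.  ] w 0.0851
tilt 0.1 tilt dir -108.4 y yaw 71.85
tool delta [-0.0184 -0.6201  0.5342] len 0.8187 rows 19.632687368227206
[0.0927266  0.49612539 0.37265379] [ 0.24690809 -0.07352026 -0.96624591]
[-0.14205253  0.00057324 -0.06643804]
```

Request:
{"fn": "arm_command", "kwargs": {"motion": [{"x": -0.002, "y": -0.031, "z": 0.0267}, {"x": -0.002, "y": -0.031, "z": 0.0267}, {"x": -0.002, "y": -0.031, "z": 0.0267}, {"x": -0.002, "y": -0.031, "z": 0.0267}, {"x": -0.002, "y": -0.031, "z": 0.0267}, {"x": -0.002, "y": -0.031, "z": 0.0267}, {"x": -0.002, "y": -0.031, "z": 0.0267}, {"x": -0.002, "y": -0.031, "z": 0.0267}, {"x": -0.002, "y": -0.031, "z": 0.0267}, {"x": -0.002, "y": -0.031, "z": 0.0267}, {"x": -0.002, "y": -0.031, "z": 0.0267}, {"x": -0.002, "y": -0.031, "z": 0.0267}, {"x": -0.002, "y": -0.031, "z": 0.0267}, {"x": -0.002, "y": -0.031, "z": 0.0267}, {"x": -0.002, "y": -0.031, "z": 0.0267}, {"x": -0.002, "y": -0.031, "z": 0.0267}, {"x": -0.002, "y": -0.031, "z": 0.0267}, {"x": -0.002, "y": -0.031, "z": 0.0267}]}}

```text
schema error: expected keys x, y, z, roll, fingers
```

```bash
python3 - <<'E'
from h import *
rep();go((.47,-.281,.25));snap('wrist','w1')
E
```

```text
t 0.15 p [0.1556 0.4747 0.2306] 
R cols [[-0.001, 0.312, 0.95], [-0.002, 0.95, -0.312], [-1.0, -0.002, -0.0]] 
q [1.254 0.241 0.004 1.335 0.    1.571] F [-0.1  0.1 -0. ] T [-0.05 -0.   -0.  ] w 0.0851
tilt 0.1 tilt dir -108.4 y yaw 71.85
tool delta [-0.0184 -0.6201  0.5342] len 0.8187 rows 19.632687368227206
```

View pics/w1.png

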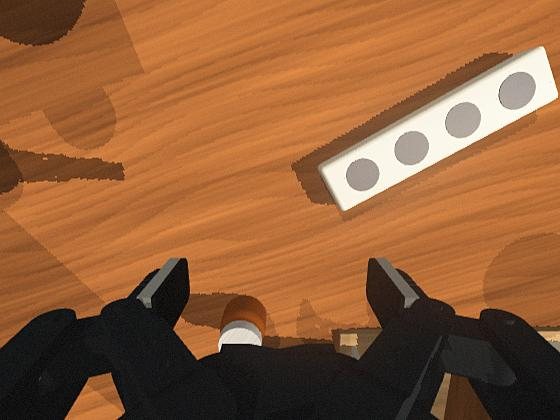

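The call was refused because every row needs all five keys, so nothing moved and the picture is unchanged. I'm resending it with all of them.

Request:
{"fn": "arm_command", "kwargs": {"motion": [{"x": -0.002, "y": -0.031, "z": 0.0267, "roll": 0, "fingers": 1}, {"x": -0.002, "y": -0.031, "z": 0.0267, "roll": 0, "fingers": 1}, {"x": -0.002, "y": -0.031, "z": 0.0267, "roll": 0, "fingers": 1}, {"x": -0.002, "y": -0.031, "z": 0.0267, "roll": 0, "fingers": 1}, {"x": -0.002, "y": -0.031, "z": 0.0267, "roll": 0, "fingers": 1}, {"x": -0.002, "y": -0.031, "z": 0.0267, "roll": 0, "fingers": 1}, {"x": -0.002, "y": -0.031, "z": 0.0267, "roll": 0, "fingers": 1}, {"x": -0.002, "y": -0.031, "z": 0.0267, "roll": 0, "fingers": 1}, {"x": -0.002, "y": -0.031, "z": 0.0267, "roll": 0, "fingers": 1}, {"x": -0.002, "y": -0.031, "z": 0.0267, "roll": 0, "fingers": 1}, {"x": -0.002, "y": -0.031, "z": 0.0267, "roll": 0, "fingers": 1}, {"x": -0.002, "y": -0.031, "z": 0.0267, "roll": 0, "fingers": 1}, {"x": -0.002, "y": -0.031, "z": 0.0267, "roll": 0, "fingers": 1}, {"x": -0.002, "y": -0.031, "z": 0.0267, "roll": 0, "fingers": 1}, {"x": -0.002, "y": -0.031, "z": 0.0267, "roll": 0, "fingers": 1}, {"x": -0.002, "y": -0.031, "z": 0.0267, "roll": 0, "fingers": 1}, {"x": -0.002, "y": -0.031, "z": 0.0267, "roll": 0, "fingers": 1}, {"x": -0.002, "y": -0.031, "z": 0.0267, "roll": 0, "fingers": 1}]}}

```text
clock: 1.7
eef_pos: [0.4422, -0.213, 0.2657]
tool_rot: [0.106, 0.697, -0.106, 0.701]
ft_force: [0.7, 0.2, 0.5]
grip_width: 0.0856
```

```bash
python3 - <<'E'
from h import *
rep();go((.47,-.281,.25));snap('wrist','w1')
E
```

```text
t 1.7 p [ 0.4422 -0.213   0.2657] 
R cols [[0.005, 0.297, 0.955], [-0.001, 0.955, -0.297], [-1.0, 0.0, 0.005]] 
q [-4.500e-01  2.060e-01  5.000e-02  1.409e+00  1.000e-03 -1.480e-01] F [0.7 0.2 0.5] T [ 0.06 -0.07 -0.01] w 0.0856
tilt 0.31 tilt dir -14.2 y yaw 72.73
tool delta [ 0.0159 -0.0567  0.0467] len 0.0751 rows 1.802085788253999
```

View pics/w1.png

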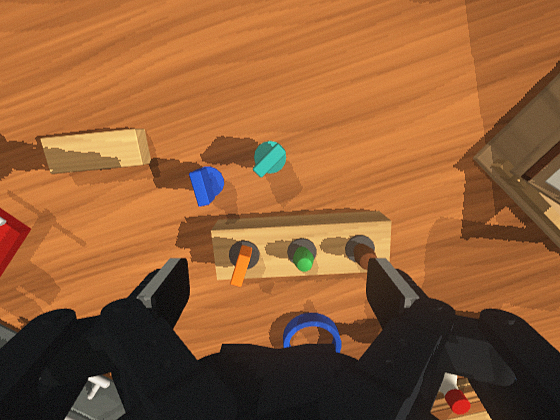

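```bash
python3 - <<'E'
from h import *
a=cv2.imread('pics/w1.png')
cv2.imwrite('pics/z3.png',cv2.resize(a[200:310,200:330],(780,660)[:2],interpolation=cv2.INTER_CUBIC)[:600])
print(ray(load('scene0'),(203,193)))
E
```

```text
(array([1.35502808, 0.40712932, 0.84906678]), array([-0.63275382, -0.51839295, -0.57523157]))
```

View pics/z3.png

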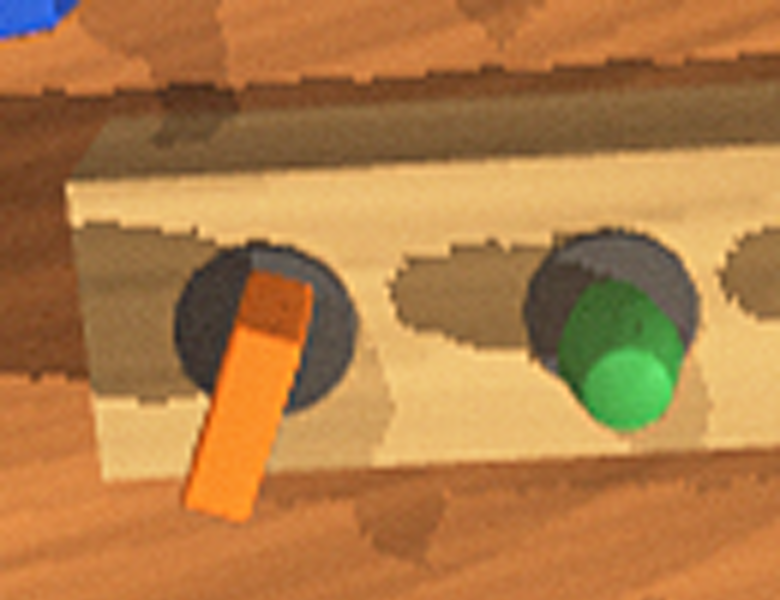

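Enlarged wrist view: the handle's bright top face has corners at about zoom (242,322), (305,345), (247,520) and (185,505). Its long side lies well across the row. I'll cast these onto z = 0.097.

```bash
python3 - <<'E'
from h import *
c=load('w1')
P=[onplane(c,(200+(u+.5)/6-.5,200+(v+.5)/6-.5),(0,0,.097)) for u,v in[(242,322),(305,345),(247,520),(185,505)]]
P=np.array(P);print(P.round(4),P.mean(0))
for i,j in((3,0),(2,1),(0,1),(3,2)):
    d=P[j]-P[i];print(np.linalg.norm(d),np.degrees(np.arctan2(d[1],d[0])))
C=np.array([onplane(c,(200+u/6,200+v/6),(0,0,.053)) for u,v in[(266,328),(611,318)]]);print('collar centres',C.round(4))
E
```

```text
[[ 0.4946 -0.2728  0.097 ]
 [ 0.5026 -0.263   0.097 ]
 [ 0.5341 -0.2856  0.097 ]
 [ 0.5275 -0.296   0.097 ]] [ 0.51471587 -0.27938882  0.097     ]
0.040233185141153004 144.819015943143
0.03880706848904203 144.4141074709456
0.012628989016892727 50.87780374066005
0.012337548959164812 57.416183105166034
collar centres [[ 0.5147 -0.2795  0.053 ]
 [ 0.5345 -0.208   0.053 ]]
```

Request:
{"fn": "arm_command", "kwargs": {"motion": [{"x": 0, "y": -0.012, "z": 0.028, "roll": 0.105, "fingers": 0.55}, {"x": 0, "y": -0.012, "z": 0.028, "roll": 0.105, "fingers": 0.55}, {"x": 0, "y": 0, "z": 0.022, "roll": 0.105, "fingers": 0.55}]}}

```text
clock: 2.0
eef_pos: [0.5045, -0.276, 0.2617]
tool_rot: [0.222, 0.672, -0.224, 0.671]
ft_force: [0.3, 0.5, -0.2]
grip_width: 0.0517
```

```bash
python3 - <<'E'
from h import *
rep();go((.5147,-.2794,.062))
E
```

```text
t 2.0 p [ 0.5045 -0.276   0.2617] 
R cols [[-0.002, 0.597, 0.802], [-0.002, 0.802, -0.597], [-1.0, -0.003, -0.0]] 
q [-0.499  0.385  0.284  1.471 -0.003  0.141] F [ 0.3  0.5 -0.2] T [-0.01 -0.03  0.01] w 0.0517
tilt 0.17 tilt dir -130.1 y yaw 53.32
tool delta [0.1997 0.004  0.0102] len 0.2 rows 4.797042568152037
```

Request:
{"fn": "arm_command", "kwargs": {"motion": [{"x": 0.03, "y": 0.002, "z": 0.005, "roll": -0.02, "fingers": 0.5}, {"x": 0.035, "y": 0.002, "z": 0.005, "roll": 0, "fingers": 0.5}, {"x": 0.035, "y": 0, "z": 0, "roll": 0, "fingers": 0.5}, {"x": 0.02, "y": 0, "z": 0, "roll": 0, "fingers": 0.5}, {"x": 0, "y": 0, "z": 0, "roll": 0, "fingers": 0.5}]}}

```text
clock: 2.42
eef_pos: [0.521, -0.2837, 0.1365]
tool_rot: [0.217, 0.671, -0.22, 0.674]
ft_force: [0.2, 0.9, -0.1]
grip_width: 0.0424
```

```bash
python3 - <<'E'
from h import *
rep();go((.5147,-.2794,.062));snap('wrist','w2')
E
```

```text
t 2.42 p [ 0.521  -0.2837  0.1365] 
R cols [[0.004, 0.587, 0.81], [-0.005, 0.81, -0.587], [-1.0, -0.002, 0.006]] 
q [-0.497  0.473  0.091  1.183 -0.003  0.13 ] F [ 0.2  0.9 -0.1] T [0.04 0.05 0.03] w 0.0424
tilt 0.38 tilt dir -55.3 y yaw 54.05
tool delta [ 0.0744 -0.     -0.0081] len 0.0748 rows 1.7946577135975088
```

View pics/w2.png

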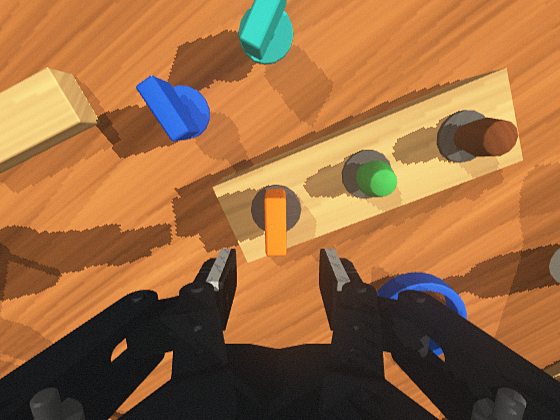

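Wrist view: the handle, at (265–286, 190–255), lies square to the jaws and almost midway between the finger tips (225 and 335).

```bash
python3 - <<'E'
from h import *
c=load('w2')
h=cv2.cvtColor(c['frame'],cv2.COLOR_RGB2HSV);m=cv2.inRange(h,(7,180,190),(18,255,255));k=np.zeros_like(m);k[180:262,255:300]=m[180:262,255:300]
ys,xs=np.nonzero(k);r=cv2.minAreaRect(np.c_[xs,ys].astype(np.float32));print(r)
B=np.array([onplane(c,b,(0,0,.097)) for b in cv2.boxPoints(r)]);print(B.round(4),B.mean(0))
for i in(0,1):d=B[i+1]-B[i];print(np.linalg.norm(d),np.degrees(np.arctan2(d[1],d[0])))
g=B.mean(0);g[2]=.062;go(g)
E
```

```text
((281.9999694824219, 224.99996948242188), (33.99999237060547, 71.99998474121094), 0.0)
[[ 0.5303 -0.2999  0.097 ]
 [ 0.4913 -0.2709  0.097 ]
 [ 0.5037 -0.2538  0.097 ]
 [ 0.5435 -0.2816  0.097 ]] [ 0.51719027 -0.27653668  0.097     ]
0.048561389656533616 143.3632854424109
0.021055469550871116 54.03164911625715
tool delta [ 0.076   0.0037 -0.0082] len 0.0766 rows 1.8359054153762715
```

Request:
{"fn": "arm_command", "kwargs": {"motion": [{"x": 0.025, "y": 0, "z": -0.006, "roll": 0, "fingers": 0.5}, {"x": 0.025, "y": 0, "z": -0.002, "roll": 0, "fingers": 0.5}, {"x": 0.018, "y": 0, "z": 0, "roll": 0, "fingers": 0.5}, {"x": 0.006, "y": 0, "z": 0, "roll": 0, "fingers": 0.5}, {"x": 0, "y": 0, "z": 0, "roll": 0, "fingers": 0.5}]}}

```text
clock: 2.88
eef_pos: [0.5206, -0.2815, 0.0713]
tool_rot: [0.216, 0.666, -0.22, 0.68]
ft_force: [0.3, -0.0, 0.1]
grip_width: 0.0428
```

```bash
python3 - <<'E'
from h import *
rep();go((.5147,-.2794,.062));snap('wrist','w3')
E
```

```text
t 2.88 p [ 0.5206 -0.2815  0.0713] 
R cols [[0.017, 0.586, 0.81], [-0.013, 0.81, -0.586], [-1.0, -0.0, 0.021]] 
q [-0.494  0.515 -0.023  1.012 -0.003  0.133] F [ 0.3 -0.   0.1] T [ 0.02  0.01 -0.02] w 0.0428
tilt 1.21 tilt dir -36.3 y yaw 54.09
tool delta [ 0.0092 -0.0018 -0.0062] len 0.0112 rows 0.2689624869385916
```

View pics/w3.png

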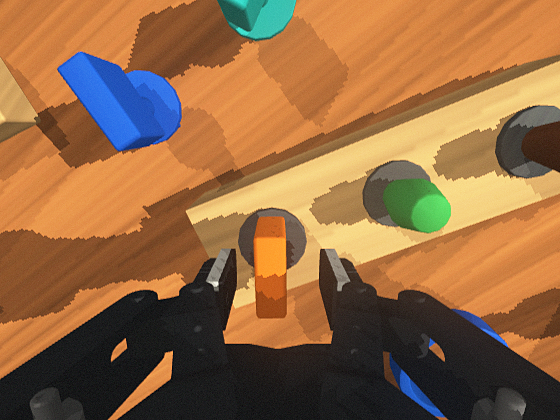

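The handle, at (256–287, 218–318), is between the pads. The jaw middle is about 279, so I'll shift about 2 mm in -y, go 9 mm lower and close.

Request:
{"fn": "arm_command", "kwargs": {"motion": [{"x": 0.009, "y": -0.002, "z": -0.006, "roll": 0, "fingers": 0.5}, {"x": 0.001, "y": 0, "z": 0, "roll": 0, "fingers": 0.5}, {"x": 0, "y": 0, "z": 0, "roll": 0, "fingers": 0}, {"x": 0, "y": 0, "z": 0, "roll": 0, "fingers": 0}, {"x": 0, "y": 0, "z": 0, "roll": 0, "fingers": 0}, {"x": 0, "y": 0, "z": 0, "roll": 0, "fingers": 0}, {"x": 0, "y": 0, "z": 0, "roll": 0, "fingers": 0}]}}

```text
clock: 3.52
eef_pos: [0.5219, -0.2832, 0.0729]
tool_rot: [0.214, 0.659, -0.221, 0.686]
ft_force: [-1.0, -0.5, -2.1]
grip_width: 0.0131
```

```bash
python3 - <<'E'
from h import *
rep();snap('wrist','w4')
E
```

```text
t 3.52 p [ 0.5219 -0.2832  0.0729] 
R cols [[0.033, 0.586, 0.809], [-0.021, 0.81, -0.586], [-0.999, 0.002, 0.039]] 
q [-0.496  0.505 -0.037  0.99  -0.003  0.131] F [-1.  -0.5 -2.1] T [ 0.1   0.26 -0.01] w 0.0131
tilt 2.24 tilt dir -32.7 y yaw 54.11
```

View pics/w4.png

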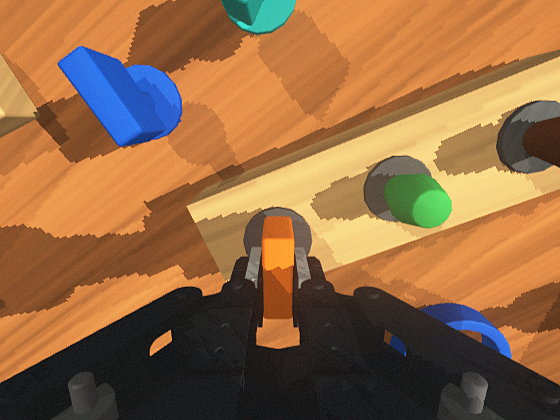

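The grip landed about 10 mm too high (TCP z 0.073) because zero rows creep upward. I'll reopen, go lower with a correction, and regrip.

Request:
{"fn": "arm_command", "kwargs": {"motion": [{"x": 0, "y": 0, "z": 0, "roll": 0, "fingers": 0.35}, {"x": 0.002, "y": 0, "z": 0, "roll": 0, "fingers": 0.35}, {"x": 0.008, "y": 0, "z": -0.006, "roll": 0, "fingers": 0.35}, {"x": 0.008, "y": 0, "z": -0.004, "roll": 0, "fingers": 0.35}]}}

```text
clock: 3.9
eef_pos: [0.5173, -0.2793, 0.0564]
tool_rot: [0.214, 0.657, -0.222, 0.688]
ft_force: [0.9, 0.9, -0.9]
grip_width: 0.0299
```

```bash
python3 - <<'E'
from h import *
rep();go((.5147,-.2794,.062))
E
```

```text
t 3.9 p [ 0.5173 -0.2793  0.0564] 
R cols [[0.039, 0.586, 0.809], [-0.024, 0.81, -0.586], [-0.999, 0.003, 0.046]] 
q [-0.494  0.507 -0.083  0.935 -0.003  0.133] F [ 0.9  0.9 -0.9] T [0.01 0.08 0.01] w 0.0299
tilt 2.64 tilt dir -31.8 y yaw 54.1
tool delta [-0.0057 -0.0016 -0.0018] len 0.0062 rows 0.14777793495512956
```

Request:
{"fn": "arm_command", "kwargs": {"motion": [{"x": -0.002, "y": -0.001, "z": -0.002, "roll": 0, "fingers": 0}, {"x": 0.001, "y": 0, "z": 0, "roll": 0, "fingers": 0}, {"x": 0.001, "y": 0, "z": 0, "roll": 0, "fingers": 0}, {"x": 0, "y": 0, "z": 0, "roll": 0, "fingers": 0}]}}

```text
clock: 4.23
eef_pos: [0.5135, -0.2781, 0.0572]
tool_rot: [0.214, 0.657, -0.222, 0.688]
ft_force: [-0.2, -0.0, -1.8]
grip_width: 0.0132
```

```bash
python3 - <<'E'
from h import *
rep()
E
```

```text
t 4.23 p [ 0.5135 -0.2781  0.0572] 
R cols [[0.037, 0.586, 0.809], [-0.024, 0.81, -0.586], [-0.999, 0.003, 0.044]] 
q [-0.495  0.501 -0.091  0.935 -0.003  0.132] F [-0.2 -0.  -1.8] T [0.04 0.07 0.01] w 0.0132
tilt 2.54 tilt dir -32.2 y yaw 54.11
```

Request:
{"fn": "arm_command", "kwargs": {"motion": [{"x": -0.02, "y": 0, "z": 0, "roll": 0, "fingers": 0}, {"x": -0.03, "y": 0, "z": 0, "roll": 0, "fingers": 0}, {"x": -0.035, "y": 0, "z": 0, "roll": 0, "fingers": 0}, {"x": -0.035, "y": 0, "z": 0, "roll": 0, "fingers": 0}, {"x": -0.035, "y": 0, "z": 0, "roll": 0, "fingers": 0}, {"x": 0, "y": 0, "z": 0, "roll": 0, "fingers": 0}]}}

```text
clock: 4.73
eef_pos: [0.506, -0.2742, 0.2144]
tool_rot: [0.214, 0.66, -0.222, 0.685]
ft_force: [1.0, -1.0, 0.1]
grip_width: 0.0135
```

```bash
python3 - <<'E'
from h import *
rep();snap('scene','s1');snap('wrist','w5')
a=cv2.imread('pics/s1.png')[100:260,120:320];b=cv2.imread('pics/w5.png');cv2.imwrite('pics/z5.png',np.hstack([cv2.resize(a,(400,320)),cv2.resize(b,(400,320))]))
E
```

```text
t 4.73 p [ 0.506  -0.2742  0.2144] 
R cols [[0.031, 0.587, 0.809], [-0.021, 0.81, -0.586], [-0.999, 0.001, 0.037]] 
q [-0.495  0.369  0.138  1.303 -0.004  0.132] F [ 1.  -1.   0.1] T [-0.08 -0.07  0.02] w 0.0135
tilt 2.12 tilt dir -34.3 y yaw 54.08
```

View pics/z5.png

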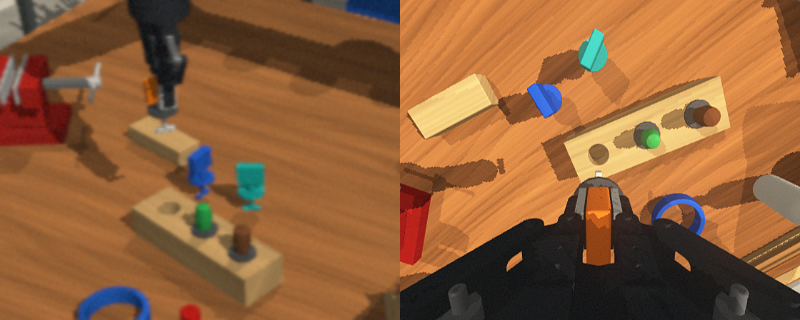

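Toggle is out: orange handle in the jaws, bar visible below, bore empty. I'll raise it, carry it to +y and turn it to the slot's direction.

Request:
{"fn": "arm_command", "kwargs": {"motion": [{"x": -0.015, "y": 0.028, "z": -0.02, "roll": -0.117, "fingers": 0}, {"x": -0.015, "y": 0.03, "z": -0.017, "roll": -0.117, "fingers": 0}, {"x": -0.015, "y": 0.032, "z": -0.014, "roll": -0.117, "fingers": 0}, {"x": -0.015, "y": 0.033, "z": -0.01, "roll": -0.117, "fingers": 0}, {"x": -0.015, "y": 0.034, "z": -0.006, "roll": -0.117, "fingers": 0}, {"x": -0.015, "y": 0.035, "z": -0.002, "roll": -0.117, "fingers": 0}, {"x": -0.015, "y": 0.035, "z": 0.002, "roll": -0.117, "fingers": 0}, {"x": -0.01, "y": 0.034, "z": 0.007, "roll": -0.117, "fingers": 0}, {"x": -0.01, "y": 0.033, "z": 0.011, "roll": -0.117, "fingers": 0}, {"x": -0.01, "y": 0.032, "z": 0.015, "roll": -0.117, "fingers": 0}, {"x": 0, "y": 0.03, "z": 0.018, "roll": 0, "fingers": 0}, {"x": 0, "y": 0.03, "z": 0.018, "roll": 0, "fingers": 0}, {"x": 0, "y": 0.03, "z": 0.018, "roll": 0, "fingers": 0}, {"x": 0, "y": 0.03, "z": 0.018, "roll": 0, "fingers": 0}]}}

```text
clock: 6.0
eef_pos: [0.4767, 0.2308, 0.3132]
tool_rot: [-0.207, 0.686, 0.202, 0.667]
ft_force: [1.0, 0.4, -1.4]
grip_width: 0.0135
```

```bash
python3 - <<'E'
from h import *
rep();snap('wrist','w6')
E
```

```text
t 6.0 p [0.4767 0.2308 0.3132] 
R cols [[-0.024, -0.554, 0.832], [-0.016, 0.833, 0.554], [-1.0, 0.0, -0.028]] 
q [ 0.453  0.308  0.306  1.597 -0.004 -0.134] F [ 1.   0.4 -1.4] T [-0.03 -0.1  -0.02] w 0.0135
tilt 1.62 tilt dir -146.8 y yaw 123.63
```

View pics/w6.png

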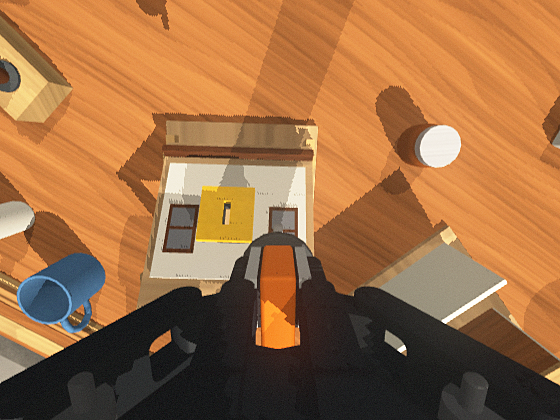

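```bash
python3 - <<'E'
from h import *
a=cv2.imread('pics/w6.png')
cv2.imwrite('pics/z6.png',cv2.resize(a[170:260,180:280],(660,594),interpolation=cv2.INTER_CUBIC))
E
```

```text
(no output)
```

View pics/z6.png

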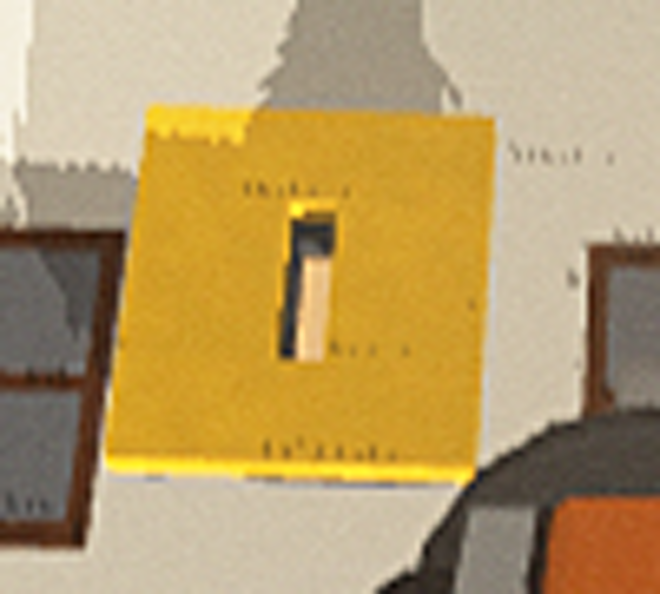

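Wrist view: pad-top corners at zoom (148,105), (495,118), (475,468) and (107,460). The slot runs from (313,207) to (301,359), long side almost straight down the picture. I'll cast these onto the 35° pad-top plane.

```bash
cat >> h.py <<'E'
def guide(c,pad,slot,psi,z=.116):
    # rays onto pad-top plane
    for _ in range(4):
        s=np.radians(35);n=np.array([-np.sin(s)*np.cos(psi),-np.sin(s)*np.sin(psi),np.cos(s)])
        ctr=np.mean(slot,0);p0=onplane(c,ctr,(0,0,z))
        P=np.array([onplane(c,q,p0,n) for q in pad]);S=np.array([onplane(c,q,p0,n) for q in slot])
        d=(P[0]-P[1])+(P[3]-P[2]);psi=np.arctan2(d[1],d[0])-np.pi/2
    return p0,n,psi,P,S
E
python3 - <<'E'
from h import *
c=load('w6');z=lambda L:[(180+(u+.5)/6.6-.5,170+(v+.5)/6.6-.5) for u,v in L]
pad=z([(148,105),(495,118),(475,468),(107,460)]);slot=z([(290,203),(337,212),(325,360),(278,358)])
p0,n,psi,P,S=guide(c,pad,slot,np.radians(31))
print(p0,n,np.degrees(psi));print(P.round(4),P.mean(0));print([np.linalg.norm(P[i]-P[i-1]).round(4) for i in range(4)],[np.linalg.norm(S[i]-S[i-1]).round(4) for i in range(4)])
gx=np.array([np.cos(np.radians(35))*np.cos(psi),np.cos(np.radians(35))*np.sin(psi),np.sin(np.radians(35))]);gy=np.cross(n,gx)
d=(S[3]-S[0]+S[2]-S[1]);print('slot dir in guide',d@gx,d@gy,np.degrees(np.arctan2(d@gy,d@gx)))
d=(P[3]-P[0]+P[2]-P[1]);print('pad x dir',d@gx,d@gy)
E
```

```text
[0.52819706 0.19256613 0.116     ] [0.48687431 0.30322159 0.81915204] -148.06887344536477
[[0.5095 0.1558 0.1407]
 [0.4802 0.2039 0.1403]
 [0.5518 0.2399 0.0845]
 [0.5912 0.1777 0.0841]] [0.53319293 0.19431906 0.11238176]
[np.float64(0.1018), np.float64(0.0563), np.float64(0.0976), np.float64(0.0737)] [np.float64(0.043), np.float64(0.0081), np.float64(0.0411), np.float64(0.0088)]
slot dir in guide -0.08309238182460867 0.013060744325419068 171.06714212716213
pad x dir -0.19612099901023275 0.03187045827493215
```

```bash
sed -i 's/d=(P\[0\]-P\[1\])+(P\[3\]-P\[2\])/d=(P[1]-P[0])+(P[2]-P[3])/' h.py
cat >> h.py <<'E'
def gaxes(psi,s=np.radians(35)):
    gx=np.array([np.cos(s)*np.cos(psi),np.cos(s)*np.sin(psi),np.sin(s)]);n=np.array([-np.sin(s)*np.cos(psi),-np.sin(s)*np.sin(psi),np.cos(s)]);return gx,np.cross(n,gx),n
E
python3 - <<'E'
from h import *
c=load('w6');z=lambda L:[(180+(u+.5)/6.6-.5,170+(v+.5)/6.6-.5) for u,v in L]
pad=z([(148,105),(495,118),(475,468),(107,460)]);slot=z([(290,203),(337,212),(325,360),(278,358)])
p0,n,psi,P,S=guide(c,pad,slot,np.radians(31))
print(p0,n,np.degrees(psi));print(P.round(4),P.mean(0));print([np.linalg.norm(P[i]-P[i-1]).round(4) for i in range(4)],[np.linalg.norm(S[i]-S[i-1]).round(4) for i in range(4)])
gx,gy,n=gaxes(psi)
for d in (S[3]-S[0]+S[2]-S[1],P[3]-P[0]+P[2]-P[1]): print('dir in guide',d@gx,d@gy,np.degrees(np.arctan2(d@gy,d@gx)))
E
```

```text
[0.52819706 0.19256613 0.116     ] [-0.4874282  -0.3023304   0.81915204] 31.811794804235593
[[0.5214 0.1501 0.0963]
 [0.4879 0.2049 0.0966]
 [0.5346 0.234  0.1351]
 [0.5684 0.1803 0.1354]] [0.52804861 0.19231896 0.11582045]
[np.float64(0.0681), np.float64(0.0643), np.float64(0.0671), np.float64(0.0635)] [np.float64(0.0298), np.float64(0.0088), np.float64(0.0284), np.float64(0.0083)]
dir in guide 0.058171493428517414 0.0008001747294309242 0.7880791933324445
dir in guide 0.13526736508218554 0.0009827552343589993 0.41626253678573794
```

Measured: slot centre (0.528, 0.192, 0.116) and up-slope yaw about 32°. The pad came out 67 x 64 mm and the slot 29 x 8.6 mm, which matches. The moves offer no tilt axis, so I'll try the reach limit: raise, push outward along yaw 32°, and watch the tilt.

Request:
{"fn": "arm_command", "kwargs": {"motion": [{"x": -0.02, "y": 0, "z": 0.03, "roll": 0.03, "fingers": 0}, {"x": -0.02, "y": 0, "z": 0.035, "roll": 0, "fingers": 0}, {"x": -0.02, "y": 0, "z": 0.035, "roll": 0, "fingers": 0}, {"x": -0.02, "y": 0, "z": 0.035, "roll": 0, "fingers": 0}, {"x": 0, "y": 0, "z": 0.035, "roll": 0, "fingers": 0}, {"x": 0, "y": 0, "z": 0.035, "roll": 0, "fingers": 0}]}}

```text
clock: 6.55
eef_pos: [0.5797, 0.3144, 0.3584]
tool_rot: [-0.206, 0.717, 0.192, 0.638]
ft_force: [41.1, 22.9, 54.1]
grip_width: 0.0133
```

```bash
python3 - <<'E'
from h import *
rep()
E
```

```text
t 6.55 p [0.5797 0.3144 0.3584] 
R cols [[-0.102, -0.54, 0.835], [-0.051, 0.842, 0.538], [-0.993, 0.012, -0.114]] 
q [ 0.495  0.814  1.276  2.147  0.003 -0.076] F [41.1 22.9 54.1] T [ 1.84 -3.23 -0.01] w 0.0133
tilt 6.56 tilt dir -153.3 y yaw 122.69
```

Joints 3 and 4 have just reached their limits (1.276 and 2.147), with a force transient and a 6° inward tilt. I'll back off gently, then try a slow push.

Request:
{"fn": "arm_command", "kwargs": {"motion": [{"x": 0.01, "y": 0, "z": 0, "roll": 0, "fingers": 0}, {"x": 0.01, "y": 0, "z": 0.004, "roll": 0, "fingers": 0}]}}

```text
clock: 6.72
eef_pos: [0.5828, 0.3168, 0.328]
tool_rot: [-0.207, 0.721, 0.191, 0.633]
ft_force: [-0.2, -0.5, -1.5]
grip_width: 0.0127
```

```bash
python3 - <<'E'
from h import *
rep()
E
```

```text
t 6.72 p [0.5828 0.3168 0.328 ] 
R cols [[-0.114, -0.541, 0.833], [-0.057, 0.841, 0.538], [-0.992, 0.013, -0.127]] 
q [ 0.496  0.788  1.135  2.046  0.004 -0.076] F [-0.2 -0.5 -1.5] T [ 0.05 -0.09  0.  ] w 0.0127
tilt 7.31 tilt dir -153.2 y yaw 122.74
```

Request:
{"fn": "arm_command", "kwargs": {"motion": [{"x": 0, "y": 0, "z": 0.015, "roll": 0, "fingers": 0}, {"x": 0, "y": 0, "z": 0.015, "roll": 0, "fingers": 0}, {"x": 0, "y": 0, "z": 0.015, "roll": 0, "fingers": 0}, {"x": 0, "y": 0, "z": 0.015, "roll": 0, "fingers": 0}]}}

```text
clock: 7.05
eef_pos: [0.6107, 0.3361, 0.2845]
tool_rot: [-0.208, 0.727, 0.19, 0.627]
ft_force: [-0.1, 1.2, -0.4]
grip_width: 0.0132
```

```bash
python3 - <<'E'
from h import *
rep()
E
```

```text
t 7.05 p [0.6107 0.3361 0.2845] 
R cols [[-0.128, -0.54, 0.832], [-0.065, 0.841, 0.536], [-0.99, 0.015, -0.143]] 
q [ 0.501  0.916  1.273  2.072  0.004 -0.071] F [-0.1  1.2 -0.4] T [ 0.1  -0.19 -0.03] w 0.0132
tilt 8.27 tilt dir -153.0 y yaw 122.7
```

Request:
{"fn": "arm_command", "kwargs": {"motion": [{"x": -0.01, "y": 0, "z": 0.02, "roll": 0, "fingers": 0}, {"x": -0.01, "y": 0, "z": 0.02, "roll": 0, "fingers": 0}, {"x": -0.01, "y": 0, "z": 0.02, "roll": 0, "fingers": 0}]}}

```text
clock: 7.3
eef_pos: [0.6282, 0.3503, 0.2783]
tool_rot: [-0.205, 0.711, 0.193, 0.645]
ft_force: [0.1, 0.4, -1.4]
grip_width: 0.0133
```

```bash
python3 - <<'E'
from h import *
rep()
E
```

```text
t 7.3 p [0.6282 0.3503 0.2783] 
R cols [[-0.085, -0.54, 0.837], [-0.041, 0.841, 0.539], [-0.995, 0.011, -0.094]] 
q [ 0.506  0.922  1.275  2.018  0.005 -0.065] F [ 0.1  0.4 -1.4] T [ 0.05 -0.08 -0.03] w 0.0133
tilt 5.45 tilt dir -154.1 y yaw 122.7
```

The tilt now moves outward, from 8.3° inward to 5.5° inward, without force. I'll continue the out-and-up push against the stretched arm.

Request:
{"fn": "arm_command", "kwargs": {"motion": [{"x": -0.02, "y": 0, "z": 0.025, "roll": 0, "fingers": 0}, {"x": -0.02, "y": 0, "z": 0.025, "roll": 0, "fingers": 0}, {"x": -0.02, "y": 0, "z": 0.025, "roll": 0, "fingers": 0}, {"x": -0.02, "y": 0, "z": 0.025, "roll": 0, "fingers": 0}]}}

```text
clock: 7.63
eef_pos: [0.6459, 0.3675, 0.3065]
tool_rot: [-0.196, 0.676, 0.202, 0.681]
ft_force: [0.3, -0.5, -0.5]
grip_width: 0.0133
```

```bash
python3 - <<'E'
from h import *
rep();snap('scene','s2')
E
```

```text
t 7.63 p [0.6459 0.3675 0.3065] 
R cols [[0.005, -0.541, 0.841], [0.01, 0.841, 0.541], [-1.0, 0.005, 0.01]] 
q [ 0.515  0.882  1.275  1.954  0.006 -0.056] F [ 0.3 -0.5 -0.5] T [ 0.04  0.01 -0.01] w 0.0133
tilt 0.63 tilt dir 62.5 y yaw 122.73
```

View pics/s2.png

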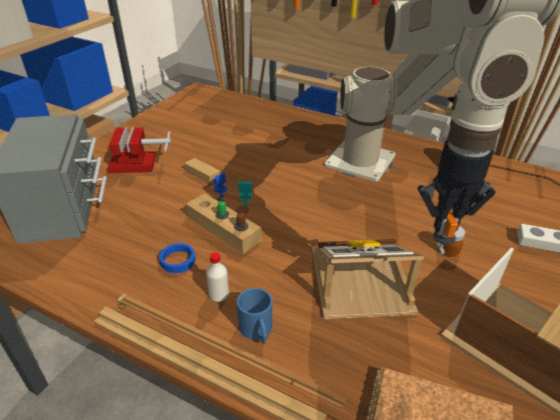

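Scene view: the arm stands clear over empty bench, with the toggle held upright at about (450,225). The method gives about 1.5° per row, so I'll continue with a slight shift to azimuth 32°.

Request:
{"fn": "arm_command", "kwargs": {"motion": [{"x": -0.022, "y": 0.003, "z": 0.03, "roll": 0, "fingers": 0}, {"x": -0.022, "y": 0.003, "z": 0.03, "roll": 0, "fingers": 0}, {"x": -0.022, "y": 0.003, "z": 0.03, "roll": 0, "fingers": 0}, {"x": -0.022, "y": 0.003, "z": 0.03, "roll": 0, "fingers": 0}, {"x": -0.02, "y": 0.003, "z": 0.03, "roll": 0, "fingers": 0}, {"x": -0.02, "y": 0.003, "z": 0.03, "roll": 0, "fingers": 0}, {"x": -0.02, "y": 0.003, "z": 0.03, "roll": 0, "fingers": 0}, {"x": -0.02, "y": 0.003, "z": 0.03, "roll": 0, "fingers": 0}]}}

```text
clock: 8.35
eef_pos: [0.6692, 0.4213, 0.386]
tool_rot: [-0.174, 0.59, 0.222, 0.757]
ft_force: [0.2, 0.1, -0.5]
grip_width: 0.0137
```

```bash
python3 - <<'E'
from h import *
rep()
E
```

```text
t 8.35 p [0.6692 0.4213 0.386 ] 
R cols [[0.206, -0.541, 0.816], [0.131, 0.841, 0.524], [-0.97, -0.001, 0.244]] 
q [ 0.561  0.788  1.274  1.811  0.002 -0.01 ] F [ 0.2  0.1 -0.5] T [-0.19  0.25 -0.03] w 0.0137
tilt 14.13 tilt dir 32.5 y yaw 122.73
```

Request:
{"fn": "arm_command", "kwargs": {"motion": [{"x": -0.02, "y": 0, "z": 0.032, "roll": 0, "fingers": 0}, {"x": -0.02, "y": 0, "z": 0.032, "roll": 0, "fingers": 0}, {"x": -0.02, "y": 0, "z": 0.032, "roll": 0, "fingers": 0}, {"x": -0.02, "y": 0, "z": 0.032, "roll": 0, "fingers": 0}, {"x": -0.02, "y": 0, "z": 0.032, "roll": 0, "fingers": 0}, {"x": -0.02, "y": 0, "z": 0.032, "roll": 0, "fingers": 0}, {"x": -0.02, "y": 0, "z": 0.032, "roll": 0, "fingers": 0}, {"x": -0.02, "y": 0, "z": 0.032, "roll": 0, "fingers": 0}, {"x": -0.02, "y": 0, "z": 0.032, "roll": 0, "fingers": 0}, {"x": -0.02, "y": 0, "z": 0.032, "roll": 0, "fingers": 0}]}}

```text
clock: 9.18
eef_pos: [0.6926, 0.439, 0.525]
tool_rot: [-0.139, 0.47, 0.244, 0.837]
ft_force: [0.5, 0.2, -0.2]
grip_width: 0.0133
```

```bash
python3 - <<'E'
from h import *
rep()
E
```

```text
t 9.18 p [0.6926 0.439  0.525 ] 
R cols [[0.439, -0.54, 0.718], [0.279, 0.842, 0.462], [-0.854, -0.003, 0.52]] 
q [ 0.565  0.647  1.274  1.651  0.    -0.006] F [ 0.5  0.2 -0.2] T [-0.31  0.53 -0.02] w 0.0133
tilt 31.35 tilt dir 32.4 y yaw 122.66
```

```bash
python3 - <<'E'
from h import *
go((.455,.147,.24))
E
```

```text
tool delta [ 0.0577 -0.1168 -0.4539] len 0.4722 rows 11.32299927979211
```

Request:
{"fn": "arm_command", "kwargs": {"motion": [{"x": 0.004, "y": -0.009, "z": -0.03, "roll": 0, "fingers": 0}, {"x": 0.004, "y": -0.009, "z": -0.036, "roll": 0, "fingers": 0}, {"x": 0.004, "y": -0.009, "z": -0.036, "roll": 0, "fingers": 0}, {"x": 0.004, "y": -0.009, "z": -0.036, "roll": 0, "fingers": 0}, {"x": 0.004, "y": -0.009, "z": -0.036, "roll": 0, "fingers": 0}, {"x": 0.004, "y": -0.009, "z": -0.036, "roll": 0, "fingers": 0}, {"x": 0.004, "y": -0.009, "z": -0.036, "roll": 0, "fingers": 0}, {"x": 0.004, "y": -0.009, "z": -0.036, "roll": 0, "fingers": 0}, {"x": 0.004, "y": -0.009, "z": -0.036, "roll": 0, "fingers": 0}, {"x": 0.004, "y": -0.009, "z": -0.036, "roll": 0, "fingers": 0}]}}

```text
clock: 10.02
eef_pos: [0.5238, 0.2321, 0.3341]
tool_rot: [-0.136, 0.449, 0.249, 0.847]
ft_force: [0.8, 0.5, -0.3]
grip_width: 0.0133
```

```bash
python3 - <<'E'
from h import *
rep();go((.455,.147,.24))
E
```

```text
t 10.02 p [0.5238 0.2321 0.3341] 
R cols [[0.473, -0.543, 0.694], [0.299, 0.84, 0.453], [-0.829, -0.007, 0.56]] 
q [ 0.356 -0.075 -0.255  0.806  0.116 -0.186] F [ 0.8  0.5 -0.3] T [-0.42  0.56 -0.07] w 0.0133
tilt 34.05 tilt dir 32.3 y yaw 122.9
tool delta [ 0.0199 -0.0334 -0.139 ] len 0.1443 rows 3.461078773199671
```

Request:
{"fn": "arm_command", "kwargs": {"motion": [{"x": 0.004, "y": -0.007, "z": -0.03, "roll": 0.01, "fingers": 0}, {"x": 0.004, "y": -0.007, "z": -0.03, "roll": 0, "fingers": 0}, {"x": 0.004, "y": -0.007, "z": -0.03, "roll": 0, "fingers": 0}, {"x": 0.004, "y": -0.007, "z": -0.025, "roll": 0, "fingers": 0}, {"x": 0.002, "y": -0.005, "z": -0.015, "roll": 0, "fingers": 0}]}}

```text
clock: 10.43
eef_pos: [0.4504, 0.1452, 0.2429]
tool_rot: [-0.132, 0.448, 0.245, 0.85]
ft_force: [-0.3, -1.6, -1.7]
grip_width: 0.0138
```

```bash
python3 - <<'E'
from h import *
rep();go((.484,.165,.190));snap('wrist','w7');snap('scene','s7')
E
```

```text
t 10.43 p [0.4504 0.1452 0.2429] 
R cols [[0.479, -0.534, 0.696], [0.299, 0.845, 0.443], [-0.825, -0.004, 0.565]] 
q [ 0.177 -0.223 -0.617  0.611  0.211 -0.326] F [-0.3 -1.6 -1.7] T [-0.42  0.57  0.03] w 0.0138
tilt 34.37 tilt dir 31.9 y yaw 122.3
tool delta [ 0.0657 -0.001   0.0023] len 0.0657 rows 1.5759874093000599
```

View pics/w7.png

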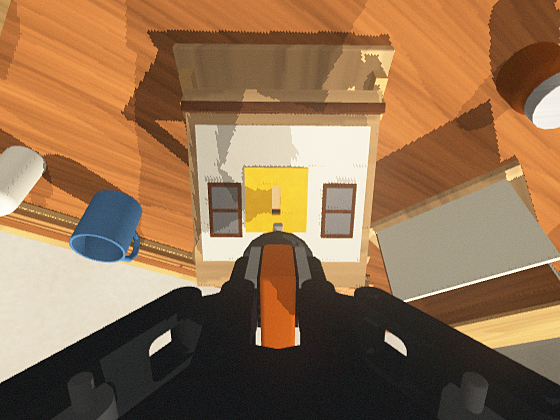

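View pics/s7.png

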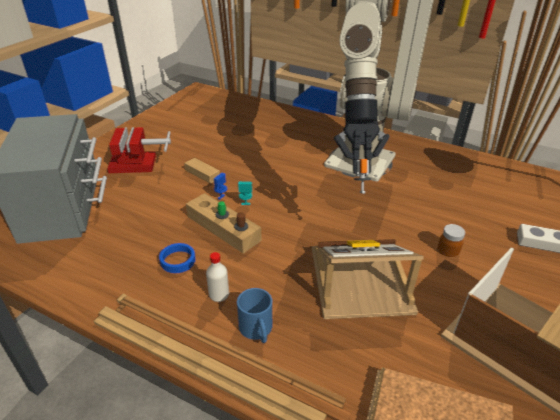

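Wrist view: the tool looks squarely onto the board, with the pad at (245–308, 167–232), the slot at about (276,197) and the bar tip just showing at (278,228). I'll zoom in.

```bash
python3 - <<'E'
from h import *
a=cv2.imread('pics/w7.png')
cv2.imwrite('pics/z7.png',cv2.resize(a[160:260,220:330],(770,700),interpolation=cv2.INTER_CUBIC)[:600])
b=cv2.imread('pics/s7.png')
cv2.imwrite('pics/z8.png',cv2.resize(b[130:200,330:400],(600,600),interpolation=cv2.INTER_CUBIC))
E
```

```text
(no output)
```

View pics/z7.png

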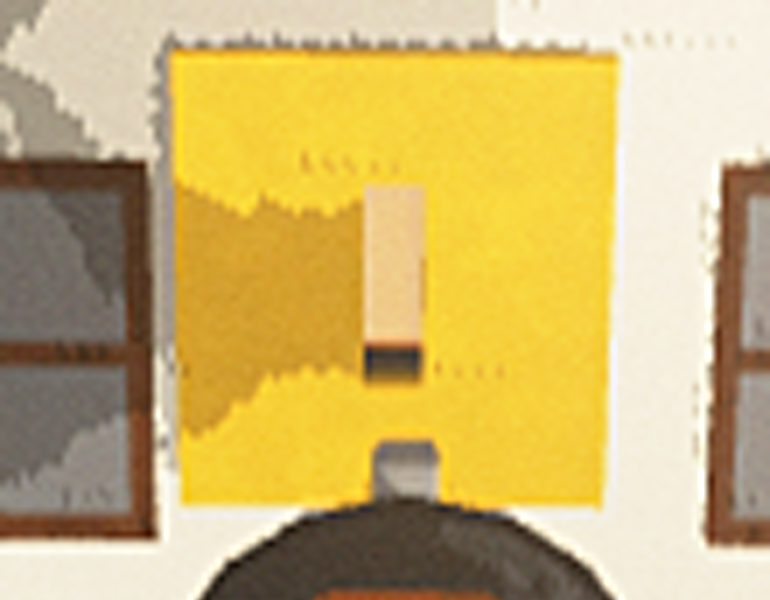

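View pics/z8.png

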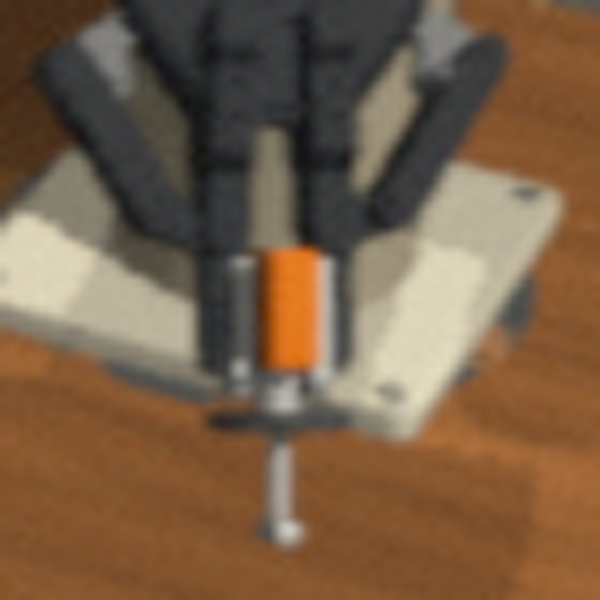

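```bash
python3 - <<'E'
from h import *
c=load('w7');S7=load('s7');z=lambda L:[(220+(u+.5)/7-.5,160+(v+.5)/7-.5) for u,v in L]
pad=z([(172,52),(617,55),(603,507),(182,507)]);slot=z([(363,187),(424,187),(422,383),(364,383)])
p0,n,psi,P,S=guide(c,pad,slot,np.radians(32))
print(p0,np.degrees(psi),P.mean(0),[np.linalg.norm(P[i]-P[i-1]).round(4) for i in range(4)],[np.linalg.norm(S[i]-S[i-1]).round(4) for i in range(4)])
gx,gy,n=gaxes(psi)
for d in (S[3]-S[0]+S[2]-S[1],P[3]-P[0]+P[2]-P[1]): print('dir',np.degrees(np.arctan2(d@gy,d@gx)))
p,Rm,o=pose()
b=z([(373,442),(437,442)])
for dep in(.036,.04,.044):
    q=[Rm.T@(onplane(c,x,p+Rm[:,0]*dep,Rm[:,0])-p) for x in b];print(dep,np.array(q).round(4))
# handle & collar in wrist view
for nm,u,zz in(('collarL/R at guess',[(205+0,600),(612,600)],0.0),): pass
end=p+Rm@np.array([.040,0,0])
print('proj end scene',proj(S7,[end,p+Rm@np.array([-.024,0,0]),p+Rm@np.array([.009,0,0])]))
print('scene seen end~',(330+285/8.571,130+535/8.571),'handle c',(330+290/8.571,130+310/8.571),'collar',(330+280/8.571,130+420/8.571))
E
```

```text
[0.52760568 0.19129994 0.116     ] 32.20564846341567 [0.52776459 0.19143184 0.11614336] [np.float64(0.0682), np.float64(0.0634), np.float64(0.0677), np.float64(0.0634)] [np.float64(0.0294), np.float64(0.0088), np.float64(0.0294), np.float64(0.0086)]
dir -0.06185124510310122
dir -0.16924118944023736
0.036 [[ 0.036  -0.0028 -0.0101]
 [ 0.036   0.0029 -0.0101]]
0.04 [[ 0.04   -0.0029 -0.0088]
 [ 0.04    0.003  -0.0088]]
0.044 [[ 0.044  -0.0029 -0.0075]
 [ 0.044   0.003  -0.0075]]
proj end scene [[361.97646021 192.8698518 ]
 [361.61614363 165.60410956]
 [361.80237688 179.69668266]]
scene seen end~ (363.25166258312913, 192.41978765604946) handle c (363.8350250845876, 166.1684750904212) collar (362.66830008167074, 179.00245012250613)
```

```bash
python3 - <<'E'
from h import *
a=cv2.imread('pics/w7.png')[215:365,220:340];b=cv2.imread('pics/w6.png')[215:365,220:340]
cv2.imwrite('pics/z9.png',cv2.resize(np.hstack([a,b]),(800,500),interpolation=cv2.INTER_CUBIC))
E
```

```text
(no output)
```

View pics/z9.png

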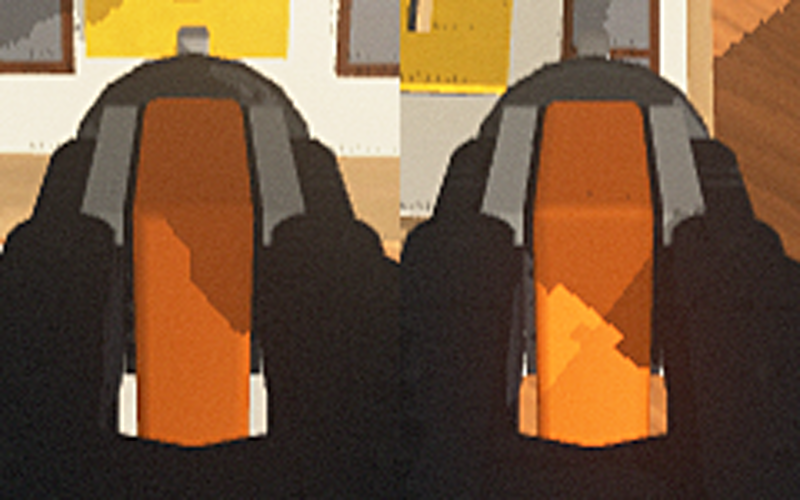

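Zoom: the handle's end face spans v = 244.4 (lower edge) to 277.1 (upper edge). The collar front is at v = 232.1 and the bar's end edge at v = 223.1. From these known points I can solve the toggle's pose in the hand (depth, offset and angle).

```bash
cat > fit.py <<'E'
from h import *
from scipy.optimize import least_squares
def fit(c,p,Rm,vs):
    pts=np.array([(-20,-16),(-20,16),(-20,-33),(-13,-64)])/1000.
    def pr(s):
        a,b,th=s;ct,st=np.cos(th),np.sin(th);out=[]
        for gx,gz in pts:  # tool x = -toggle z, tool z = toggle x ; th turns toggle about tool y
            X=np.array([-gz,0,gx]);X=np.array([ct*X[0]+st*X[2],0,-st*X[0]+ct*X[2]])
            out.append(p+Rm@(X+np.array([a,0,b])))
        return proj(c,out)
    r=least_squares(lambda s:pr(s)[:,1]-np.array(vs),[-.024,0,0]);a,b,th=r.x
    end=np.array([a+.064*np.cos(th),0,b-.064*np.sin(th)])
    print('grip a,b',r.x[:2].round(4),'th deg',np.degrees(th).round(2),'res px',r.fun.round(2),'end tool',end.round(4),pr(r.x).round(1).tolist());return r.x,end
E
python3 - <<'E'
from fit import *
p,Rm,o=pose();fit(load('w7'),p,Rm,[244.4,277.1,232.1,223.1])
E
```

```text
grip a,b [-0.0062  0.0147] th deg 4.51 res px [ 0.22 -0.05 -0.22  0.04] end tool [0.0576 0.     0.0097] [[277.3, 244.6], [277.3, 277.1], [277.3, 231.9], [277.3, 223.1]]
```

```bash
python3 - <<'E'
from fit import *
c=load('w7');p,Rm,o=pose();K=c['K'];print(K[0,0],K[1,1],K[:2,2])
Rc=cv2.Rodrigues(c['rvec'])[0];t=c['tvec']
f=K[0,0]
for nm,w,px in(('top edge',14,35.7),('bot edge',14,30.6),('bar',6,9.1)): print(nm,'Z',f*w/px)
for a,b in((-.024,0),(-.024,.004),(-.0062,.0147)):
    X=[(-.016+a,b-.02),(.016+a,b-.02),(.064+a,b-.013)]
    print(a,b,[round(1000*(Rc@(p+Rm@np.array([x,0,z]))+t)[2],1) for x,z in X],proj(c,[p+Rm@np.array([x,0,z]) for x,z in X])[:,1].round(1), proj(load('s7'),[p+Rm@np.array([a,0,b]),p+Rm@np.array([a+.064,0,b])]).round(1).tolist())
E
```

```text
297.4070420801209 297.4070420801209 [277.41967334 212.05867639]
top edge Z 116.63021258043956
bot edge Z 136.06858134384615
bar Z 196.09255521766215
-0.024 0 [np.float64(110.5), np.float64(141.3), np.float64(189.4)] [258.8 230.7 216.4] [[361.6, 165.6], [362.0, 192.9]]
-0.024 0.004 [np.float64(111.5), np.float64(142.4), np.float64(190.5)] [268.7 238.6 222.4] [[362.0, 165.5], [362.4, 192.9]]
-0.0062 0.0147 [np.float64(131.6), np.float64(162.4), np.float64(210.5)] [272.6 245.5 229.3] [[363.2, 173.1], [363.6, 200.6]]
```

```bash
cat >> fit.py <<'E'
def fit2(c,p,Rm,vs,a=-.0235):
    pts=np.array([(-20,-16),(-20,16),(-20,-33),(-13,-64)])/1000.
    def pr(s):
        b,th=s;ct,st=np.cos(th),np.sin(th);out=[]
        for gx,gz in pts:
            X=np.array([ct*-gz+st*gx,0,st*gz+ct*gx]);out.append(p+Rm@(X+np.array([a,0,b])))
        return proj(c,out)
    r=least_squares(lambda s:pr(s)[:,1]-np.array(vs),[0,0]);b,th=r.x
    print('a',a,'b',b.round(4),'th',np.degrees(th).round(2),'res',r.fun.round(2),'end',np.round([a+.064*np.cos(th),b-.064*np.sin(th)],4))
E
python3 - <<'E'
from fit import *
p,Rm,o=pose()
for a in(-.027,-.024,-.021,-.018,-.015): fit2(load('w7'),p,Rm,[244.4,277.1,232.1,223.1],a)
E
```

```text
a -0.027 b 0.0056 th 1.26 res [-0.73  0.67 -1.09  1.18] end [0.037  0.0042]
a -0.024 b 0.0069 th 1.73 res [-0.58  0.56 -0.95  0.99] end [0.04  0.005]
a -0.021 b 0.0082 th 2.2 res [-0.43  0.45 -0.82  0.81] end [0.043  0.0058]
a -0.018 b 0.0096 th 2.67 res [-0.29  0.35 -0.69  0.64] end [0.0459 0.0066]
a -0.015 b 0.0109 th 3.14 res [-0.15  0.24 -0.57  0.48] end [0.0489 0.0074]
```

```bash
cat >> h.py <<'E'
P0=np.array([.5276,.1913,.116]);PSI=np.radians(32.2)
def togo(h,e=(.040,0,.005),p0=P0,psi=PSI,dx=0,dy=0):
    p,Rm,o=pose();gx,gy,n=gaxes(psi);t=p0+h*n+dx*gx+dy*gy;end=p+Rm@np.array(e)
    d=end-p0;print('end in slot frame x,y,h mm',(1000*np.array([d@gx,d@gy,d@n])).round(1),'-> tool delta',(Rm.T@(t-end)).round(4))
    print('tool in guide: x',(np.array([gx,gy,n])@Rm[:,0]).round(3),'y',(np.array([gx,gy,n])@Rm[:,1]).round(3))
E
python3 - <<'E'
from h import *
togo(.014)
E
```

```text
end in slot frame x,y,h mm [  3.    2.  115.3] -> tool delta [ 0.1013 -0.0017 -0.0017]
tool in guide: x [-0.013 -0.003 -1.   ] y [-0.002  1.    -0.003]
```

Request:
{"fn": "arm_command", "kwargs": {"motion": [{"x": 0.018, "y": -0.001, "z": -0.001, "roll": 0, "fingers": 0}, {"x": 0.018, "y": -0.001, "z": -0.001, "roll": 0, "fingers": 0}, {"x": 0.018, "y": 0, "z": 0, "roll": 0, "fingers": 0}, {"x": 0.015, "y": 0, "z": 0, "roll": 0, "fingers": 0}, {"x": 0.008, "y": 0, "z": 0, "roll": 0, "fingers": 0}]}}

```text
clock: 10.95
eef_pos: [0.497, 0.1682, 0.1899]
tool_rot: [-0.131, 0.436, 0.243, 0.856]
ft_force: [-0.7, -0.1, -1.5]
grip_width: 0.0134
```

```bash
python3 - <<'E'
from h import *
rep();togo(.014);snap('wrist','w8')
a=cv2.imread('pics/w8.png');cv2.imwrite('pics/z10.png',cv2.resize(a[130:280,210:350],(560,600),interpolation=cv2.INTER_CUBIC))
E
```

```text
t 10.95 p [0.497  0.1682 0.1899] 
R cols [[0.501, -0.531, 0.683], [0.302, 0.847, 0.437], [-0.811, -0.013, 0.585]] 
q [ 0.219 -0.065 -0.662  0.375  0.187 -0.287] F [-0.7 -0.1 -1.5] T [-0.37  0.63  0.02] w 0.0134
tilt 35.8 tilt dir 31.1 y yaw 122.07
end in slot frame x,y,h mm [16.7 -3.7 42.5] -> tool delta [ 0.0282  0.0041 -0.017 ]
tool in guide: x [ 0.014 -0.012 -1.   ] y [-0.005  1.    -0.012]
```

View pics/z10.png

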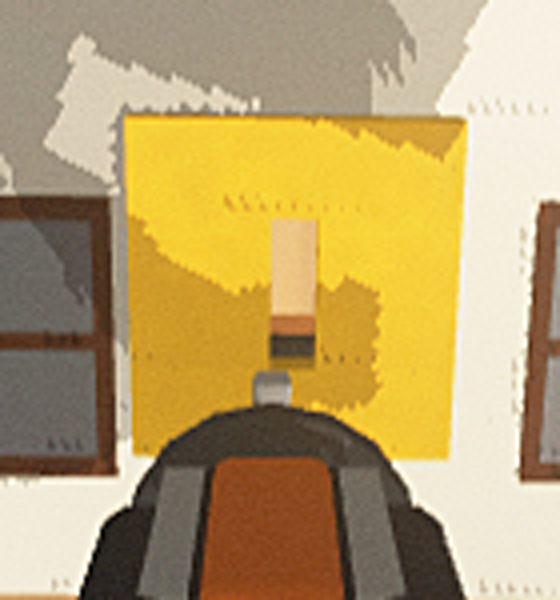

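Wrist view: the bar tip is at zoom (272,385), left of and upslope from the slot (293,290). The numbers agree at x +17 and y -4 mm. Correcting sideways.

Request:
{"fn": "arm_command", "kwargs": {"motion": [{"x": 0.002, "y": 0.002, "z": -0.008, "roll": 0, "fingers": 0}, {"x": 0.002, "y": 0.002, "z": -0.006, "roll": 0, "fingers": 0}, {"x": 0.002, "y": 0, "z": -0.003, "roll": 0, "fingers": 0}]}}

```text
clock: 11.25
eef_pos: [0.489, 0.1681, 0.1777]
tool_rot: [-0.132, 0.433, 0.244, 0.858]
ft_force: [-1.2, 0.1, -0.9]
grip_width: 0.0131
```

```bash
python3 - <<'E'
from h import *
rep();togo(.014)
E
```

```text
t 11.25 p [0.489  0.1681 0.1777] 
R cols [[0.505, -0.533, 0.679], [0.305, 0.846, 0.437], [-0.807, -0.014, 0.59]] 
q [ 0.222 -0.067 -0.705  0.325  0.187 -0.286] F [-1.2  0.1 -0.9] T [-0.37  0.57 -0.05] w 0.0131
tilt 36.17 tilt dir 31.1 y yaw 122.2
end in slot frame x,y,h mm [ 4.3  0.5 36.4] -> tool delta [ 0.0223 -0.0002 -0.0048]
tool in guide: x [ 0.02  -0.012 -1.   ] y [-0.008  1.    -0.012]
```

Request:
{"fn": "arm_command", "kwargs": {"motion": [{"x": 0.01, "y": 0, "z": -0.006, "roll": 0, "fingers": 0}, {"x": 0.009, "y": 0, "z": -0.003, "roll": 0, "fingers": 0}, {"x": 0.002, "y": 0, "z": -0.001, "roll": 0, "fingers": 0}]}}

```text
clock: 11.5
eef_pos: [0.4928, 0.1703, 0.1565]
tool_rot: [-0.132, 0.431, 0.244, 0.859]
ft_force: [0.4, 0.4, -1.4]
grip_width: 0.0133
```

```bash
python3 - <<'E'
from h import *
rep();togo(.010);snap('wrist','w9');snap('scene','s9')
a=cv2.imread('pics/w9.png');b=cv2.imread('pics/s9.png');cv2.imwrite('pics/z11.png',np.hstack([cv2.resize(a[130:280,210:310],(400,600),interpolation=cv2.INTER_CUBIC),cv2.resize(b[200:275,320:370],(400,600),interpolation=cv2.INTER_CUBIC)]))
E
```

```text
t 11.5 p [0.4928 0.1703 0.1565] 
R cols [[0.51, -0.533, 0.676], [0.306, 0.846, 0.437], [-0.804, -0.016, 0.594]] 
q [ 0.225 -0.025 -0.739  0.244  0.185 -0.283] F [ 0.4  0.4 -1.4] T [-0.36  0.63  0.01] w 0.0133
tilt 36.45 tilt dir 30.9 y yaw 122.2
end in slot frame x,y,h mm [-4.1  0.3 16.6] -> tool delta [ 0.0067 -0.0002  0.0039]
tool in guide: x [ 0.025 -0.013 -1.   ] y [-0.009  1.    -0.013]
```

View pics/z11.png

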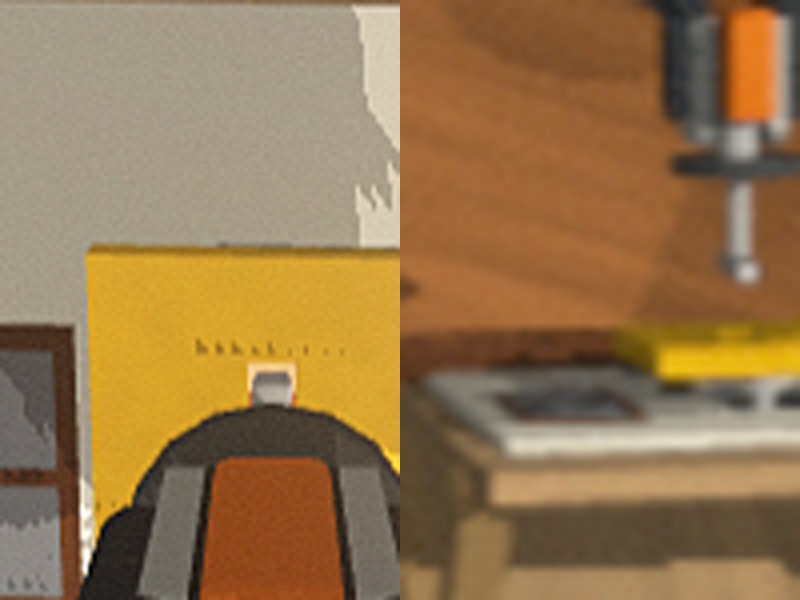

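```bash
cat >> h.py <<'E'
def chk(c,slot_uv,bar_uv,e=(.040,0,.005),thick=0):
    p,Rm,o=pose();gx,gy,n=gaxes(PSI);G=np.array([gx,gy,n])
    s=onplane(c,slot_uv,P0,n);h=(p+Rm@np.array(e)-P0)@n;b=onplane(c,bar_uv,P0+h*n,n)
    print('slot -x edge in frame',(1000*G@(s-P0)).round(1),'(expect x -15)  bar edge',(1000*G@(b-P0)).round(1),'=> bar centre x rel slot',1000*((G@(b-s))[0]-.002)+0, 'y',1000*(G@(b-s))[1])
E
python3 - <<'E'
from h import *
c=load('w9');chk(c,(210+271.5/4,130+363/4),(210+271.5/4,130+372/4))
E
```

```text
slot -x edge in frame [-14.5   0.2   0. ] (expect x -15)  bar edge [-18.7   0.4  16.9] => bar centre x rel slot -6.14250238467729 y 0.16220733589796976
```

Request:
{"fn": "arm_command", "kwargs": {"motion": [{"x": 0.006, "y": 0, "z": 0.004, "roll": 0, "fingers": 0}, {"x": 0.003, "y": 0, "z": 0.002, "roll": 0, "fingers": 0}]}}

```text
clock: 11.77
eef_pos: [0.5022, 0.1757, 0.1547]
tool_rot: [-0.132, 0.43, 0.244, 0.859]
ft_force: [-0.1, 0.4, -1.0]
grip_width: 0.0131
```

```bash
python3 - <<'E'
from h import *
rep();togo(.003,e=(.04,0,.0035));snap('wrist','w10')
a=cv2.imread('pics/w10.png');cv2.imwrite('pics/z12.png',cv2.resize(a[180:270,220:340],(800,600),interpolation=cv2.INTER_CUBIC))
E
```

```text
t 11.77 p [0.5022 0.1757 0.1547] 
R cols [[0.512, -0.532, 0.675], [0.306, 0.846, 0.436], [-0.803, -0.017, 0.596]] 
q [ 0.234 -0.002 -0.724  0.232  0.179 -0.275] F [-0.1  0.4 -1. ] T [-0.4   0.57  0.  ] w 0.0131
tilt 36.59 tilt dir 30.9 y yaw 122.16
end in slot frame x,y,h mm [ 2.4 -0.2  8.9] -> tool delta [ 0.0058  0.0003 -0.0025]
tool in guide: x [ 0.028 -0.014 -1.   ] y [-0.009  1.    -0.014]
```

View pics/z12.png

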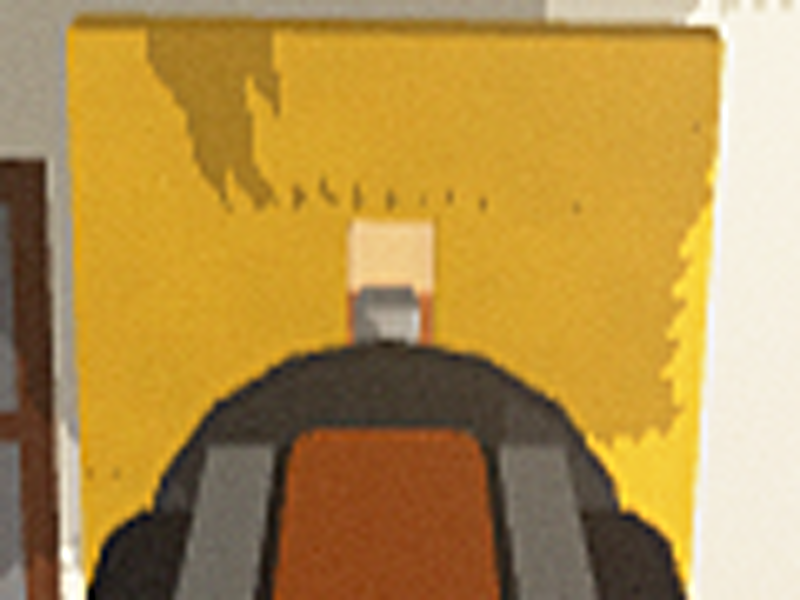

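```bash
python3 - <<'E'
from h import *
c=load('w10');k=800/120;chk(c,(220+391.5/k,180+221/k),(220+388.5/k,180+288/k),e=(.04,0,.0035))
E
```

```text
slot -x edge in frame [-14.5   0.3   0. ] (expect x -15)  bar edge [-10.5   0.2   8.7] => bar centre x rel slot 2.057349858088678 y -0.1640053701118767
```

Request:
{"fn": "arm_command", "kwargs": {"motion": [{"x": 0.003, "y": 0, "z": -0.002, "roll": 0, "fingers": 0}, {"x": 0.003, "y": 0, "z": 0, "roll": 0, "fingers": 0}]}}

```text
clock: 11.98
eef_pos: [0.5056, 0.1774, 0.1498]
tool_rot: [-0.132, 0.429, 0.244, 0.86]
ft_force: [0.4, -0.7, -1.2]
grip_width: 0.0134
```

```bash
python3 - <<'E'
from h import *
rep();togo(-.004,e=(.04,0,.0035));snap('wrist','w11')
a=cv2.imread('pics/w11.png');cv2.imwrite('pics/z13.png',cv2.resize(a[180:270,220:340],(800,600),interpolation=cv2.INTER_CUBIC))
E
```

```text
t 11.98 p [0.5056 0.1774 0.1498] 
R cols [[0.514, -0.533, 0.673], [0.307, 0.846, 0.436], [-0.801, -0.018, 0.598]] 
q [ 0.237  0.014 -0.728  0.21   0.179 -0.274] F [ 0.4 -0.7 -1.2] T [-0.32  0.66  0.01] w 0.0134
tilt 36.74 tilt dir 30.8 y yaw 122.18
end in slot frame x,y,h mm [ 2.7 -0.6  2.7] -> tool delta [ 0.0066  0.0007 -0.0029]
tool in guide: x [ 0.03  -0.014 -0.999] y [-0.01   1.    -0.015]
```

View pics/z13.png

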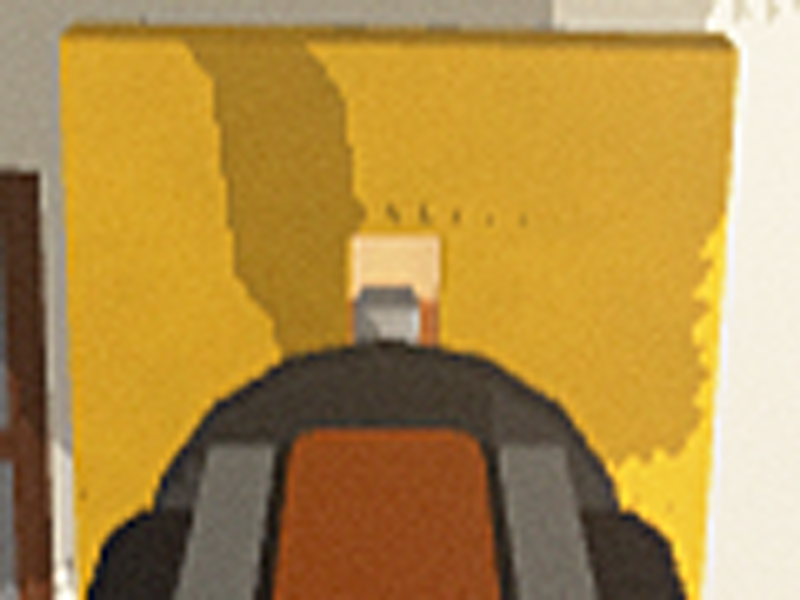

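```bash
python3 - <<'E'
from h import *
c=load('w11');k=800/120;chk(c,(220+396/k,180+236/k),(220+389/k,180+288/k),e=(.04,0,.0035))
E
```

```text
slot -x edge in frame [-14.6   0.4   0. ] (expect x -15)  bar edge [-10.1  -0.2   2.4] => bar centre x rel slot 2.4869408024673936 y -0.6040191948199896
```

Request:
{"fn": "arm_command", "kwargs": {"motion": [{"x": 0, "y": 0.001, "z": -0.004, "roll": 0, "fingers": 0}, {"x": 0.003, "y": 0.0002, "z": -0.001, "roll": 0, "fingers": 0}]}}

```text
clock: 12.2
eef_pos: [0.5035, 0.1773, 0.1441]
tool_rot: [-0.132, 0.428, 0.244, 0.86]
ft_force: [-3.5, -1.9, 3.6]
grip_width: 0.0131
```

```bash
python3 - <<'E'
from h import *
rep();togo(-.004,e=(.04,0,.0035));snap('wrist','w12')
a=cv2.imread('pics/w12.png');cv2.imwrite('pics/z14.png',cv2.resize(a[180:270,220:340],(800,600),interpolation=cv2.INTER_CUBIC))
E
```

```text
t 12.2 p [0.5035 0.1773 0.1441] 
R cols [[0.514, -0.533, 0.672], [0.307, 0.846, 0.436], [-0.801, -0.018, 0.598]] 
q [ 0.238  0.02  -0.742  0.19   0.178 -0.273] F [-3.5 -1.9  3.6] T [-0.35  0.81  0.05] w 0.0131
tilt 36.76 tilt dir 30.8 y yaw 122.19
end in slot frame x,y,h mm [-2.   0.5 -0.9] -> tool delta [ 0.0032 -0.0004  0.0019]
tool in guide: x [ 0.031 -0.014 -0.999] y [-0.01   1.    -0.015]
```

View pics/z14.png

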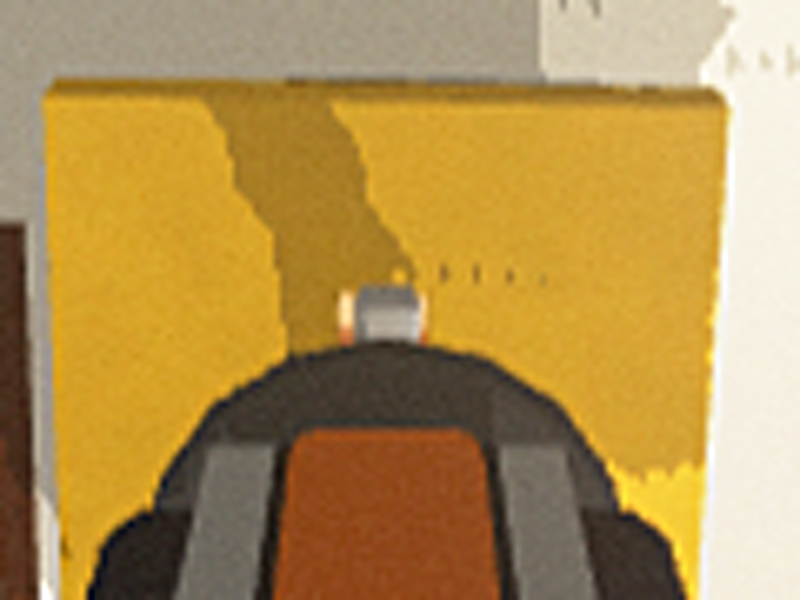

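Wrist view: the bar has just touched the slot's downslope end (about 5 N). It needs about 2.5 mm upslope and 0.5 mm back in y.

Request:
{"fn": "arm_command", "kwargs": {"motion": [{"x": -0.002, "y": -0.0006, "z": 0.002, "roll": 0, "fingers": 0}, {"x": 0, "y": 0, "z": 0, "roll": 0, "fingers": 0}]}}

```text
clock: 12.42
eef_pos: [0.5039, 0.177, 0.1463]
tool_rot: [-0.132, 0.429, 0.244, 0.86]
ft_force: [0.4, -0.2, -1.6]
grip_width: 0.0132
```

```bash
python3 - <<'E'
from h import *
rep();togo(-.004,e=(.04,0,.0035));snap('wrist','w13')
a=cv2.imread('pics/w13.png');cv2.imwrite('pics/z15.png',cv2.resize(a[180:270,220:340],(800,600),interpolation=cv2.INTER_CUBIC))
E
```

```text
t 12.42 p [0.5039 0.177  0.1463] 
R cols [[0.513, -0.533, 0.673], [0.307, 0.846, 0.436], [-0.802, -0.017, 0.598]] 
q [ 0.237  0.017 -0.736  0.199  0.179 -0.274] F [ 0.4 -0.2 -1.6] T [-0.32  0.55  0.03] w 0.0132
tilt 36.72 tilt dir 30.9 y yaw 122.19
end in slot frame x,y,h mm [-0.6  0.   0.8] -> tool delta [0.0048 0.     0.0004]
tool in guide: x [ 0.03  -0.014 -0.999] y [-0.01   1.    -0.014]
```

View pics/z15.png

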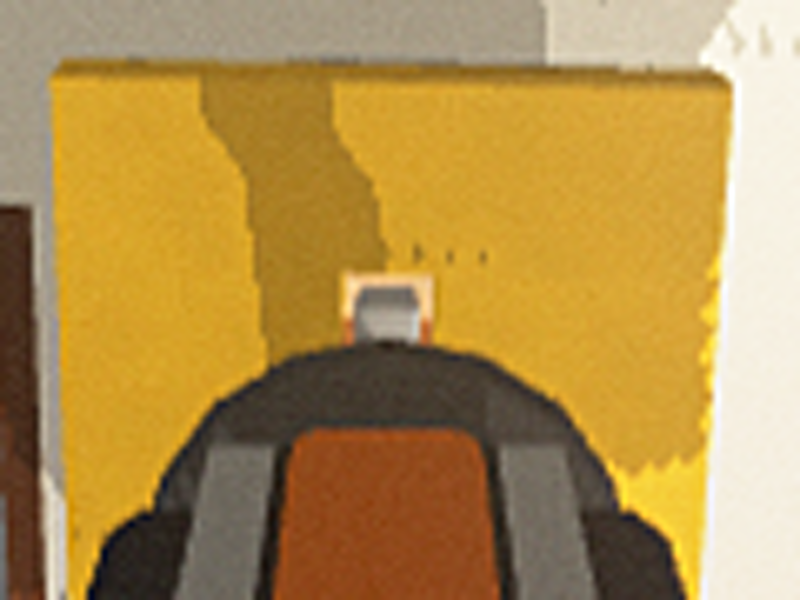

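Bar and slot are now centred in y (388 against 387), with about 1.5 mm to spare at the end. Going in.

Request:
{"fn": "arm_command", "kwargs": {"motion": [{"x": 0.003, "y": 0, "z": 0.0006, "roll": 0, "fingers": 0}, {"x": 0.003, "y": 0, "z": 0.0002, "roll": 0, "fingers": 0}]}}

```text
clock: 12.63
eef_pos: [0.5078, 0.1792, 0.1422]
tool_rot: [-0.132, 0.428, 0.244, 0.86]
ft_force: [0.5, -0.3, -0.8]
grip_width: 0.0134
```

```bash
python3 - <<'E'
from h import *
rep();togo(-.010,e=(.04,0,.0035));snap('wrist','w14')
a=cv2.imread('pics/w14.png');cv2.imwrite('pics/z16.png',cv2.resize(a[180:270,220:340],(800,600),interpolation=cv2.INTER_CUBIC))
E
```

```text
t 12.63 p [0.5078 0.1792 0.1422] 
R cols [[0.514, -0.532, 0.673], [0.307, 0.846, 0.436], [-0.801, -0.018, 0.598]] 
q [ 0.24   0.032 -0.735  0.183  0.176 -0.271] F [ 0.5 -0.3 -0.8] T [-0.34  0.62 -0.05] w 0.0134
tilt 36.76 tilt dir 30.8 y yaw 122.17
end in slot frame x,y,h mm [ 0.7 -0.2 -5.1] -> tool delta [ 0.0048  0.0003 -0.0009]
tool in guide: x [ 0.031 -0.014 -0.999] y [-0.01   1.    -0.015]
```

View pics/z16.png

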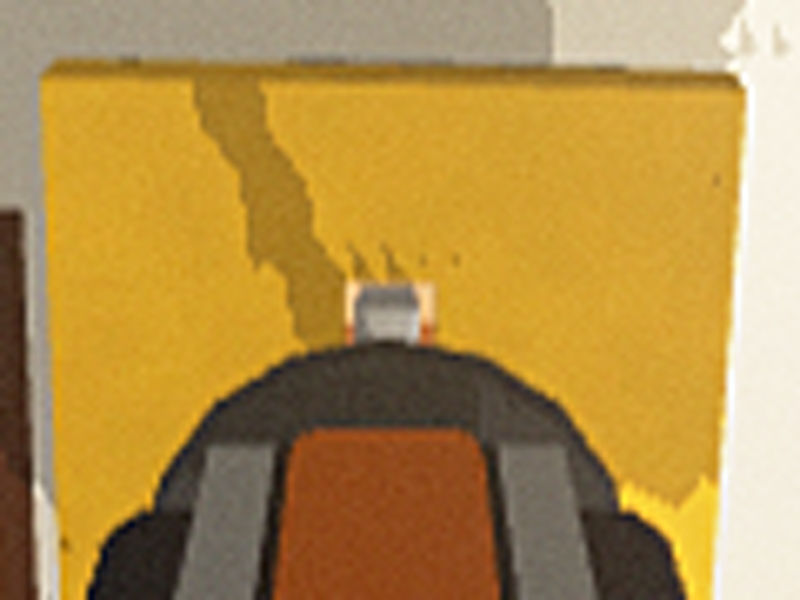

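Request:
{"fn": "arm_command", "kwargs": {"motion": [{"x": 0.004, "y": 0.0002, "z": -0.0007, "roll": 0, "fingers": 0}, {"x": 0.004, "y": 0.0001, "z": -0.0005, "roll": 0, "fingers": 0}, {"x": 0.003, "y": 0, "z": -0.0003, "roll": 0, "fingers": 0}]}}

```text
clock: 12.93
eef_pos: [0.513, 0.1826, 0.1314]
tool_rot: [-0.132, 0.428, 0.244, 0.86]
ft_force: [-0.3, -0.1, -0.8]
grip_width: 0.0132
```

```bash
python3 - <<'E'
from h import *
rep();togo(-.020,e=(.04,0,.0035));snap('wrist','w15')
a=cv2.imread('pics/w15.png');cv2.imwrite('pics/z17.png',cv2.resize(a[180:270,220:340],(800,600),interpolation=cv2.INTER_CUBIC))
E
```

```text
t 12.93 p [0.513  0.1826 0.1314] 
R cols [[0.514, -0.532, 0.673], [0.307, 0.846, 0.436], [-0.801, -0.018, 0.598]] 
q [ 0.246  0.064 -0.739  0.147  0.173 -0.266] F [-0.3 -0.1 -0.8] T [-0.34  0.63 -0.04] w 0.0132
tilt 36.76 tilt dir 30.8 y yaw 122.17
end in slot frame x,y,h mm [ -0.4  -0.1 -17.5] -> tool delta [0.0025 0.0002 0.0003]
tool in guide: x [ 0.031 -0.014 -0.999] y [-0.01   1.    -0.015]
```

View pics/z17.png

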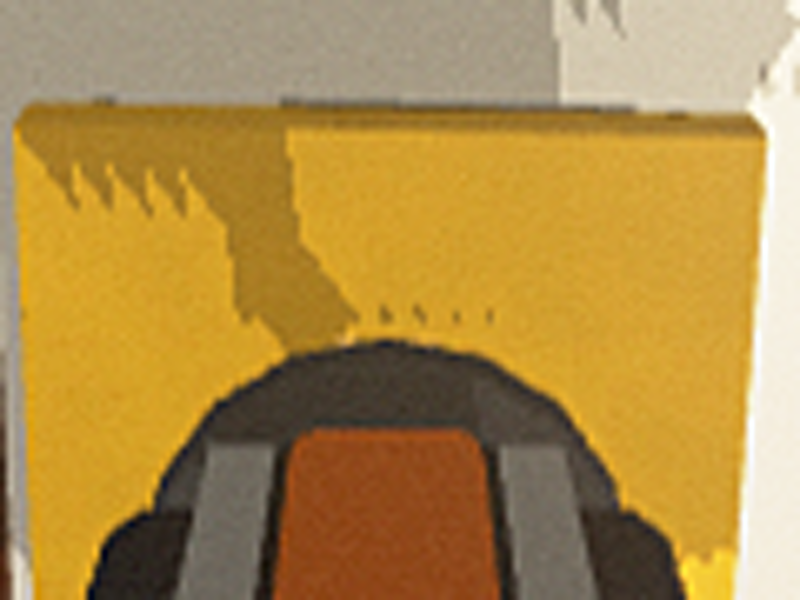

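The bar is 17 mm deep without force, and the collar now hides the slot. I'll continue through the plate, watching the force.

Request:
{"fn": "arm_command", "kwargs": {"motion": [{"x": 0.004, "y": 0.0001, "z": -0.0003, "roll": 0, "fingers": 0}, {"x": 0.004, "y": 0.0001, "z": -0.0003, "roll": 0, "fingers": 0}, {"x": 0.003, "y": 0, "z": -0.0003, "roll": 0, "fingers": 0}]}}

```text
clock: 13.23
eef_pos: [0.5182, 0.1861, 0.1204]
tool_rot: [-0.132, 0.429, 0.244, 0.86]
ft_force: [0.3, 0.0, -1.0]
grip_width: 0.0134
```

```bash
python3 - <<'E'
from h import *
rep();togo(-.038,e=(.04,0,.0035))
E
```

```text
t 13.23 p [0.5182 0.1861 0.1204] 
R cols [[0.513, -0.533, 0.673], [0.306, 0.846, 0.436], [-0.802, -0.017, 0.597]] 
q [ 0.251  0.096 -0.742  0.113  0.17  -0.261] F [ 0.3  0.  -1. ] T [-0.38  0.63  0.03] w 0.0134
tilt 36.69 tilt dir 30.9 y yaw 122.18
end in slot frame x,y,h mm [ -1.6   0.1 -30.1] -> tool delta [0.0079 0.     0.0014]
tool in guide: x [ 0.029 -0.014 -0.999] y [-0.01   1.    -0.014]
```

Request:
{"fn": "arm_command", "kwargs": {"motion": [{"x": 0.003, "y": 0, "z": 0.0008, "roll": 0, "fingers": 0}, {"x": 0.003, "y": 0, "z": 0.0004, "roll": 0, "fingers": 0}]}}

```text
clock: 13.4
eef_pos: [0.5213, 0.188, 0.1151]
tool_rot: [-0.132, 0.43, 0.244, 0.859]
ft_force: [-7.1, -4.0, 7.3]
grip_width: 0.0135
```

```bash
python3 - <<'E'
from h import *
rep();togo(-.038,e=(.04,0,.0035))
E
```

```text
t 13.4 p [0.5213 0.188  0.1151] 
R cols [[0.512, -0.532, 0.675], [0.305, 0.847, 0.436], [-0.803, -0.017, 0.596]] 
q [ 0.255  0.113 -0.739  0.1    0.167 -0.258] F [-7.1 -4.   7.3] T [-0.44  0.8   0.06] w 0.0135
tilt 36.57 tilt dir 30.8 y yaw 122.15
end in slot frame x,y,h mm [ -1.8   0.1 -36.5] -> tool delta [ 0.0015 -0.      0.0017]
tool in guide: x [ 0.027 -0.014 -1.   ] y [-0.009  1.    -0.014]
```

Collar is on the pad at about 11.4 N, so the pad is pressed about 6 mm. I'll press a little deeper, then start the turn, shifting y to keep the off-centre toggle axis in place.

Request:
{"fn": "arm_command", "kwargs": {"motion": [{"x": 0.003, "y": 0, "z": 0.001, "roll": 0, "fingers": 0}, {"x": 0.001, "y": 0.0005, "z": 0, "roll": 0.1, "fingers": 0}, {"x": 0.001, "y": 0.0005, "z": 0, "roll": 0.1, "fingers": 0}]}}

```text
clock: 13.65
eef_pos: [0.5232, 0.1907, 0.1127]
tool_rot: [-0.042, 0.452, 0.198, 0.868]
ft_force: [-17.1, -8.8, 19.9]
grip_width: 0.0133
```

```bash
python3 - <<'E'
from h import *
rep();togo(-.039,e=(.04,0,.0035))
E
```

```text
t 13.65 p [0.5232 0.1907 0.1127] 
R cols [[0.512, -0.383, 0.769], [0.307, 0.918, 0.253], [-0.802, 0.106, 0.587]] 
q [ 0.26   0.122 -0.738  0.089  0.166 -0.048] F [-17.1  -8.8  19.9] T [-0.3   0.66  0.19] w 0.0133
tilt 36.64 tilt dir 30.9 y yaw 112.65
end in slot frame x,y,h mm [ -0.7   0.6 -40.2] -> tool delta [-0.0012 -0.0005  0.0008]
tool in guide: x [ 0.029 -0.013 -1.   ] y [ 0.196  0.981 -0.008]
```

The pad is at its stop (about 28 N), so I'll ease off about 1 mm and keep turning (11° done).

Request:
{"fn": "arm_command", "kwargs": {"motion": [{"x": -0.0012, "y": 0.0005, "z": 0, "roll": 0.115, "fingers": 0}, {"x": 0, "y": 0.0005, "z": 0, "roll": 0.115, "fingers": 0}, {"x": 0, "y": 0.0005, "z": 0, "roll": 0.115, "fingers": 0}]}}

```text
clock: 13.9
eef_pos: [0.5232, 0.1926, 0.1176]
tool_rot: [0.116, 0.478, 0.116, 0.863]
ft_force: [-4.9, -2.7, 7.2]
grip_width: 0.0136
```

```bash
python3 - <<'E'
from h import *
rep();togo(-.039,e=(.04,0,.0035))
E
```

```text
t 13.9 p [0.5232 0.1926 0.1176] 
R cols [[0.517, -0.089, 0.851], [0.31, 0.947, -0.089], [-0.798, 0.31, 0.517]] 
q [ 0.263  0.113 -0.738  0.092  0.166  0.317] F [-4.9 -2.7  7.2] T [-0.38  0.48  0.04] w 0.0136
tilt 37.06 tilt dir 31.0 y yaw 95.37
end in slot frame x,y,h mm [  2.9   1.1 -36.7] -> tool delta [ 0.0022 -0.0025 -0.0019]
tool in guide: x [ 0.036 -0.013 -0.999] y [0.529 0.848 0.008]
```

Request:
{"fn": "arm_command", "kwargs": {"motion": [{"x": 0.0025, "y": 0.0002, "z": 0.0003, "roll": 0.115, "fingers": 0}, {"x": 0.0005, "y": 0.0002, "z": 0, "roll": 0.115, "fingers": 0}]}}

```text
clock: 14.07
eef_pos: [0.5266, 0.1943, 0.1186]
tool_rot: [0.219, 0.486, 0.058, 0.844]
ft_force: [-5.6, -3.9, 9.7]
grip_width: 0.0134
```

```bash
python3 - <<'E'
from h import *
rep();togo(-.039,e=(.04,0,.0035))
E
```

```text
t 14.07 p [0.5266 0.1943 0.1186] 
R cols [[0.522, 0.115, 0.845], [0.311, 0.897, -0.314], [-0.794, 0.427, 0.432]] 
q [ 0.265  0.117 -0.735  0.084  0.164  0.561] F [-5.6 -3.9  9.7] T [-0.58  0.41 -0.17] w 0.0134
tilt 37.4 tilt dir 30.8 y yaw 82.68
end in slot frame x,y,h mm [  6.2  -0.  -38.1] -> tool delta [ 0.0006 -0.0044 -0.0043]
tool in guide: x [ 0.042 -0.015 -0.999] y [0.716 0.698 0.02 ]
```

Halfway (46°), force about 13 N with no sideways load. I'll continue and trim the drift back.

Request:
{"fn": "arm_command", "kwargs": {"motion": [{"x": 0.0003, "y": -0.0015, "z": -0.0015, "roll": 0.115, "fingers": 0}, {"x": 0.0005, "y": -0.0015, "z": -0.001, "roll": 0.115, "fingers": 0}, {"x": 0.0005, "y": -0.001, "z": -0.0005, "roll": 0.115, "fingers": 0}]}}

```text
clock: 14.32
eef_pos: [0.5285, 0.194, 0.1209]
tool_rot: [0.37, 0.483, -0.027, 0.793]
ft_force: [-7.7, -0.2, 8.0]
grip_width: 0.0129
```

```bash
python3 - <<'E'
from h import *
rep();togo(-.039,e=(.04,0,.0035))
E
```

```text
t 14.32 p [0.5285 0.194  0.1209] 
R cols [[0.532, 0.4, 0.746], [0.315, 0.725, -0.613], [-0.786, 0.561, 0.26]] 
q [ 0.262  0.114 -0.742  0.065  0.167  0.921] F [-7.7 -0.2  8. ] T [-0.19  0.91  0.39] w 0.0129
tilt 38.2 tilt dir 30.6 y yaw 61.14
end in slot frame x,y,h mm [  8.2  -2.1 -37.1] -> tool delta [ 0.0014 -0.0067 -0.0053]
tool in guide: x [ 0.056 -0.017 -0.998] y [0.915 0.401 0.044]
```

Request:
{"fn": "arm_command", "kwargs": {"motion": [{"x": 0.001, "y": -0.0025, "z": -0.003, "roll": 0.115, "fingers": 0}, {"x": 0.0005, "y": -0.002, "z": -0.001, "roll": 0.115, "fingers": 0}]}}

```text
clock: 14.48
eef_pos: [0.529, 0.1947, 0.1216]
tool_rot: [0.464, 0.471, -0.081, 0.745]
ft_force: [-6.8, -1.6, 9.2]
grip_width: 0.0134
```

```bash
python3 - <<'E'
from h import *
rep();togo(-.039,e=(.04,0,.0035))
E
```

```text
t 14.48 p [0.529  0.1947 0.1216] 
R cols [[0.542, 0.559, 0.627], [0.317, 0.555, -0.769], [-0.778, 0.616, 0.124]] 
q [ 0.264  0.113 -0.753  0.043  0.165  1.164] F [-6.8 -1.6  9.2] T [-0.29  0.65  0.14] w 0.0134
tilt 38.9 tilt dir 30.3 y yaw 44.8
end in slot frame x,y,h mm [  9.   -2.2 -36.9] -> tool delta [ 0.0015 -0.0086 -0.0038]
tool in guide: x [ 0.068 -0.021 -0.997] y [0.983 0.172 0.063]
```

Request:
{"fn": "arm_command", "kwargs": {"motion": [{"x": 0.001, "y": -0.003, "z": -0.002, "roll": 0.1, "fingers": 0}, {"x": 0.0005, "y": -0.002, "z": -0.0005, "roll": 0.075, "fingers": 0}]}}

```text
clock: 14.65
eef_pos: [0.5295, 0.1951, 0.1222]
tool_rot: [0.533, 0.458, -0.121, 0.701]
ft_force: [-6.2, -2.4, 8.4]
grip_width: 0.0135
```

```bash
python3 - <<'E'
from h import *
rep();togo(-.039,e=(.04,0,.0035));snap('wrist','w16');snap('scene','s16')
a=cv2.imread('pics/w16.png');b=cv2.imread('pics/s16.png');cv2.imwrite('pics/z18.png',np.hstack([cv2.resize(a[120:370,140:420],(448,400)),cv2.resize(b[190:290,310:400],(360,400),interpolation=cv2.INTER_CUBIC)])[:, :800])
E
```

```text
t 14.65 p [0.5295 0.1951 0.1222] 
R cols [[0.552, 0.658, 0.512], [0.318, 0.402, -0.859], [-0.771, 0.637, 0.013]] 
q [ 0.266  0.112 -0.764  0.021  0.163  1.351] F [-6.2 -2.4  8.4] T [-0.37  0.78  0.2 ] w 0.0135
tilt 39.56 tilt dir 30.0 y yaw 31.43
end in slot frame x,y,h mm [  9.7  -2.3 -36.8] -> tool delta [ 0.0014 -0.0099 -0.0022]
tool in guide: x [ 0.079 -0.025 -0.997] y [ 0.997 -0.01   0.079]
```

View pics/z18.png

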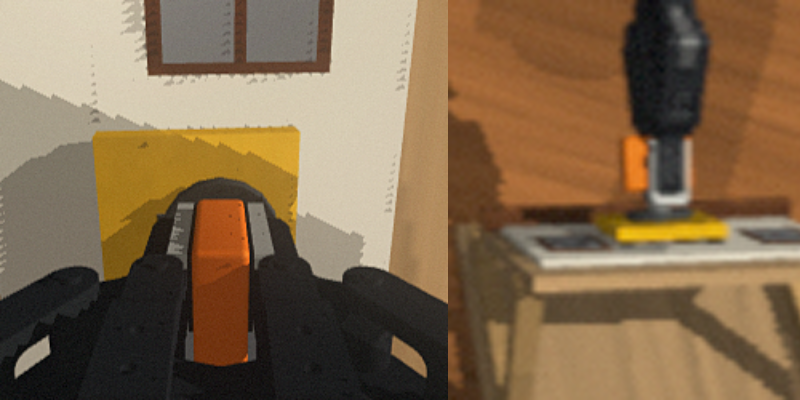

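The handle, turned with the jaws, now lies across the slot (90.6°), and the collar covers the pad's middle. I'll ease up gently to feel the bar catch under the plate.

Request:
{"fn": "arm_command", "kwargs": {"motion": [{"x": -0.0015, "y": -0.001, "z": -0.001, "roll": 0, "fingers": 0}, {"x": -0.0015, "y": 0, "z": 0, "roll": 0, "fingers": 0}]}}

```text
clock: 14.92
eef_pos: [0.5286, 0.195, 0.1232]
tool_rot: [0.532, 0.457, -0.121, 0.703]
ft_force: [25.7, 14.6, -34.4]
grip_width: 0.0134
```

```bash
python3 - <<'E'
from h import *
rep();togo(-.039,e=(.04,0,.0035))
E
```

```text
t 14.92 p [0.5286 0.195  0.1232] 
R cols [[0.553, 0.656, 0.514], [0.317, 0.405, -0.857], [-0.771, 0.637, 0.016]] 
q [ 0.267  0.108 -0.765  0.023  0.16   1.348] F [ 25.7  14.6 -34.4] T [-0.35  0.18 -0.05] w 0.0134
tilt 39.58 tilt dir 29.8 y yaw 31.73
end in slot frame x,y,h mm [  9.6  -2.  -35.5] -> tool delta [ 0.0027 -0.0099 -0.002 ]
tool in guide: x [ 0.079 -0.027 -0.996] y [ 0.997 -0.006  0.08 ]
```

The lift is held back by about 45 N, so the bar is hooked behind the plate. I'll relax the pull, then open and withdraw.

Request:
{"fn": "arm_command", "kwargs": {"motion": [{"x": 0.001, "y": 0, "z": 0, "roll": 0, "fingers": 0}, {"x": 0, "y": 0, "z": 0, "roll": 0, "fingers": 0.15}, {"x": 0, "y": 0, "z": 0, "roll": 0, "fingers": 0.4}, {"x": 0, "y": 0, "z": 0, "roll": 0, "fingers": 0.45}]}}

```text
clock: 15.25
eef_pos: [0.5302, 0.1959, 0.1225]
tool_rot: [0.532, 0.457, -0.12, 0.703]
ft_force: [0.1, 0.5, 0.6]
grip_width: 0.0366
```

```bash
python3 - <<'E'
from h import *
rep();snap('wrist','w17')
E
```

```text
t 15.25 p [0.5302 0.1959 0.1225] 
R cols [[0.554, 0.655, 0.514], [0.317, 0.405, -0.857], [-0.77, 0.638, 0.017]] 
q [ 0.268  0.113 -0.763  0.019  0.16   1.349] F [0.1 0.5 0.6] T [-0.32  0.53  0.02] w 0.0366
tilt 39.64 tilt dir 29.8 y yaw 31.76
```

View pics/w17.png

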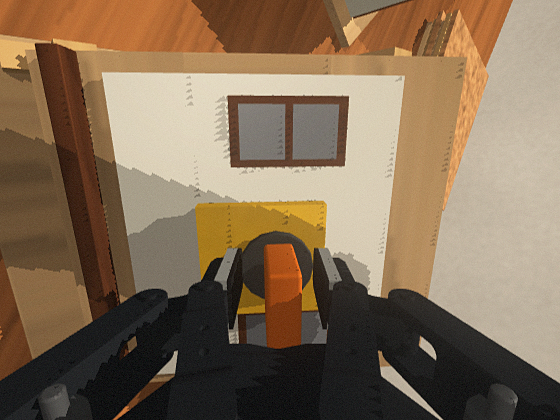

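Jaws are clear of the handle on both sides and the force is zero. Withdrawing straight back.

Request:
{"fn": "arm_command", "kwargs": {"motion": [{"x": -0.01, "y": 0, "z": 0, "roll": 0, "fingers": 0.5}, {"x": -0.015, "y": 0, "z": 0, "roll": 0, "fingers": 0.5}, {"x": -0.02, "y": 0, "z": 0, "roll": 0, "fingers": 0.5}]}}

```text
clock: 15.55
eef_pos: [0.5048, 0.1818, 0.1552]
tool_rot: [0.531, 0.459, -0.121, 0.702]
ft_force: [1.1, -1.0, -0.4]
grip_width: 0.0427
```

```bash
python3 - <<'E'
from h import *
rep();
E
```

```text
t 15.55 p [0.5048 0.1818 0.1552] 
R cols [[0.55, 0.657, 0.515], [0.317, 0.407, -0.857], [-0.773, 0.635, 0.015]] 
q [ 0.248 -0.006 -0.769  0.138  0.173  1.332] F [ 1.1 -1.  -0.4] T [-0.33  0.52  0.05] w 0.0427
tilt 39.41 tilt dir 30.0 y yaw 31.75
```

Request:
{"fn": "arm_command", "kwargs": {"motion": [{"x": -0.03, "y": 0, "z": 0, "roll": 0, "fingers": 0.5}, {"x": -0.035, "y": 0, "z": 0, "roll": 0, "fingers": 0.5}, {"x": -0.035, "y": 0, "z": 0, "roll": 0, "fingers": 0.5}, {"x": -0.02, "y": 0, "z": 0, "roll": 0, "fingers": 0.5}, {"x": 0, "y": 0, "z": 0, "roll": 0, "fingers": 0.5}]}}

```text
clock: 15.97
eef_pos: [0.4356, 0.1423, 0.2545]
tool_rot: [0.531, 0.457, -0.12, 0.703]
ft_force: [0.1, -0.2, 0.5]
grip_width: 0.0431
```

```bash
python3 - <<'E'
from h import *
rep();snap('wrist','w18');snap('scene','s18');snap('top','t18')
a=cv2.imread('pics/w18.png');b=cv2.imread('pics/s18.png')
cv2.imwrite('pics/z19.png',np.hstack([cv2.resize(a[100:350,130:430],(480,400)),cv2.resize(b[205:285,320:384],(320,400),interpolation=cv2.INTER_CUBIC)]))
E
```

```text
t 15.97 p [0.4356 0.1423 0.2545] 
R cols [[0.553, 0.654, 0.516], [0.318, 0.407, -0.856], [-0.77, 0.638, 0.017]] 
q [ 0.17  -0.322 -0.709  0.523  0.222  1.269] F [ 0.1 -0.2  0.5] T [-0.31  0.51 -0.03] w 0.0431
tilt 39.63 tilt dir 29.9 y yaw 31.86
```

View pics/z19.png

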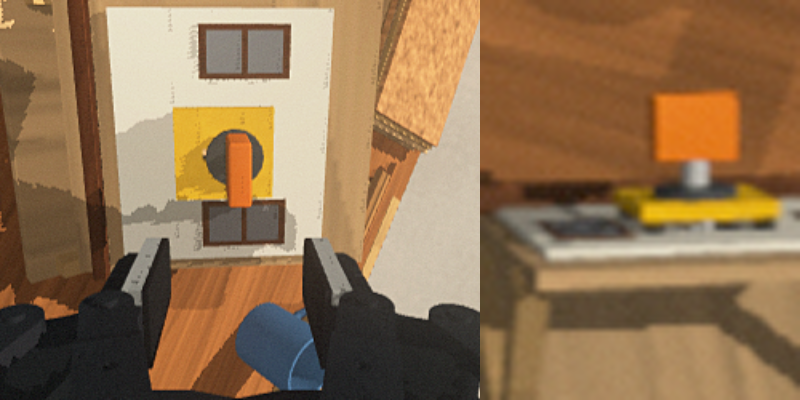

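View pics/t18.png

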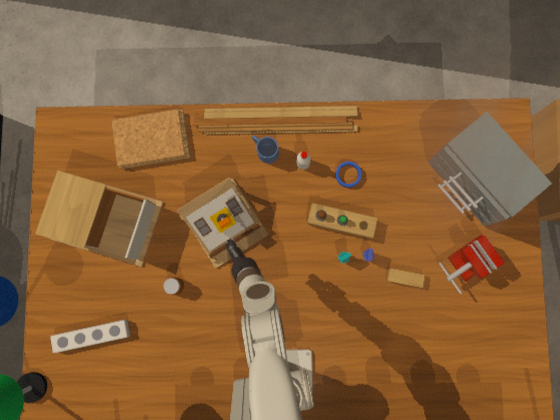

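View pics/s18.png

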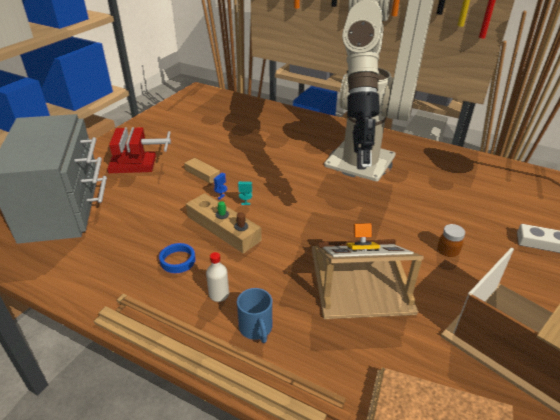

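The toggle stands across the slot with its collar flat on the pad, and nothing else has moved. I'll do a quick numeric check of height and angle before handing in.

```bash
python3 - <<'E'
from h import *
gx,gy,n=gaxes(PSI);S=load('s18');W=load('w18')
for x in(0,.006,.009):
  for h in(.050,.055): print(x,h,proj(S,[P0+(h-.022)*n+x*gx]).round(1))
k=480/300
# handle top face (h=66mm above face)
top=[onplane(W,(130+u/k,100+v/k),P0+(.066-.022)*n,n) for u,v in((240,147),(240,207))]
# far edge ~147? print in guide frame
G=np.array([gx,gy,n])
for t in top: print((1000*G@(t-P0)).round(1))
E
```

```text
0 0.05 [[362.1 229.8]]
0 0.055 [[362.  227.7]]
0.006 0.05 [[362.7 230. ]]
0.006 0.055 [[362.6 227.9]]
0.009 0.05 [[363.  230.1]]
0.009 0.055 [[362.9 228. ]]
[ 7.4 16.2 44. ]
[  7.3 -20.8  44. ]
```

```bash
python3 -c "
from workcell import job_done,get_obs
print(get_obs()['clock'],job_done())"
```

```text
the job is handed in; nothing more can be done
16.1167 None
```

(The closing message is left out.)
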